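# Turn the reversible grill plate over on its pins

### The arm

A 6-joint arm with a two-finger parallel gripper is mounted at the origin on a cart in front of the work surface, level with it; the furniture and walls round the work are solid. World frame = base frame: x ahead of the robot, y to its left, z up, the work surface at z = 0. Lengths are in mm, angles in rad, forces in N, time in s.
With the tool pointing down it reaches from about 325 to 875 mm from the base axis. Payload 4.4 kg.
Tool frame: the origin (TCP) lies on the centre line of the jaws, within the pads' length; the fingertips stand ahead of it and the grasp point (between the pads) lies 6 mm ahead of it (ctrl.tcp_to_tips is the z of the fingertips in the tool frame, in mm); z points along the fingers, y is the direction in which the jaws open and shut (so a half turn about z gives the same grasp; the last joint's range is limited). The gripper opens to 85 mm and grips with 20 to 120 N. Pads are 22 mm wide; open, the fingers measure 114 mm over their backs; the gripper's body (76 mm by 85 mm) begins 54 mm behind the grasp point. The pads swing forward as they close: fully open they stand 13 mm farther back than shut.
Start: joints at [1.042, 0.207, 1.542, -0, 1.393, -0.15], TCP at [212.648, 534.236, 256.282] pointing down, gripper open.
Joint ranges: [-2.73, 2.73], [-0.86, 2.22], [0.23, 2.46], [-1.11, 4.25], [0.08, 2.63], [-2.82, 2.82]. Speed limits (rad/s): [2.79, 2.79, 3.14, 3.14, 3.14, 3.14].

### API

Orientations are given as a 3x3 rotation matrix whose columns are the frame's x, y, z axes.
In Python, from plant import ctrl, sensors, optics gives the robot as it stands. Calls block until the motion is done:
- ctrl.move_ptp(position, orientation): joint-space move of the TCP to a pose.
- ctrl.move_l(position, rot=None, vel=150, threshold=None): straight line of the TCP; rot=None keeps the orientation; vel is the mean speed in mm/s. With threshold (N) it stops when the force on the tool has changed by that much, and returns True; else False.
- ctrl.set_joints(angles): joint-space move.
- ctrl.gripper_to(opening, force=None): finger opening in mm; force is the grip in N (None keeps the last); returns when the fingers have stopped.
- ctrl.hold(seconds).
- ctrl.solve_ik(position, orientation): joint angles nearest the present ones, or None.
- sensors.read_state(): the state.
- optics.grab_frame(name): name is "scene" or "top" or "wrist"; returns (picture, depth): 420x560x3 uint8, red, green, blue; 420x560 float32, mm along the optical axis (not along the pixel's ray), 0 where there is no reading.
- optics.camera_params(name): a dict with "mtx" (3x3 intrinsics, pixels), "k1" (the pictures are not rectified: a ray, as slopes to the right and down, at radius r is drawn at 1 + k1 r^2 times it, then the intrinsics apply), "R" (3x3) and "t" (3): a world point X has camera coordinates R X + t; the wrist camera has in their place "T_tool_cam" (4x4, takes a point from camera to tool coordinates, whose origin is the TCP and whose axes are the flange's). Camera axes: x right, y down, z forward; pixel columns grow to the right and rows downward; lengths in mm; the calibration is good to about 2 mm. A picture is of the moment at which its call begins: read the wrist's pose just before it. camera_params takes no time and is no camera call.
A pose or a line that the arm cannot do raises ctrl.MotionError and nothing moves.
- ctrl.finish_job(): hands the job in, once; it reports no verdict.
The state is a dict: "t": time; "q": joint angles; "qvel": joint speeds; "tau": joint torques, N m; "eef_pos": TCP position; "eef_rot": TCP orientation; "force": force on the tool from outside, world axes, zero at the start; "wrist_torque": the same for the moment, N m; "grip_width": finger opening in mm.
Only numpy, scipy, OpenCV 4.12 (cv2) and the standard library are available. Lean on these libraries where they do the work, as an engineer would, in place of code of your own. Each camera call takes 0.05 s, during which the arm holds its last target.

### The job

The grill plate is sitting ribbed side up. Take it off by its loop handle, turn it over and press it home again smooth side up, fully down and flush on the three locating pins with the handle sticking out at the front of the grill as before. Let it down, never let it fall, and leave the mug, the cup and the dish brush where they stand.

Things in the scene. Friction and masses are not known exactly. Their poses are not given: they have to be found in the camera images.
- grill: table-top grill, immovable: grey open bed 152 (x) x 130 (y) mm; black control pod 50 mm wide along its -y side (top 56 mm, dial 66 mm above the worktop). Origin: on the worktop under the middle of the plate's seat; x points from the front (handle side) to the rear, z up. The bed ends at x = -66 and +86 mm, so a seated plate's handle overhangs the front freely.
- plate: reversible plate, dark metal, 130 (x) x 110 (y) x 10 mm, about 0.4 kg. Origin: centre of the smooth face (copper-coloured panel); z points from there to the ribbed face (five ribs 2.4 mm proud; they clear the bed when face down). x points away from the handle, the body covers x -65 to +65 mm. Three square holes, 12.5 mm, fit the pins with either face up, only with the handle at the front.
- handle_bar (a point): middle of the plate's handle bar, at (-106, 0, 5) mm of the plate: round steel bar, 10 mm thick, 80 mm long along the plate's y, 36 mm clear of the plate's edge, legs 70 mm apart, room for a finger. Pinched from above across the bar (along the plate's x), the plate turns stiffly about the bar (weight alone leaves it 0.1 to 0.6 rad short of hanging) and its far edge is 171 mm from the bar.
- smooth_face (a point): centre of the plate's smooth face (the plate's origin). Seated smooth side up it is 60 mm above the worktop, over the grill's origin, with the plate's x along the grill's x and its z down; held up on rollers or pin tops it is 3 to 8 mm higher.
- pin0 (a point): foot of the front left brass locating pin, at (-45, 37, 50) mm of the grill. All pins are 10 mm thick and 8 mm high with slightly bevelled tips.
- pin1 (a point): foot of the front right pin, at (-45, -37, 50) mm of the grill
- pin2 (a point): foot of the single rear pin, at (45, 0, 50) mm of the grill
- hole0 (a point): middle of the plate's hole at (-45, 37, 5) mm of the plate; goes on the front right pin once the plate is turned over
- hole1 (a point): middle of the plate's hole at (-45, -37, 5) mm of the plate; goes on the front left pin once the plate is turned over
- hole2 (a point): middle of the plate's single hole, at (45, 0, 5) mm of the plate; goes on the rear pin
- mug_brown: bystander: loose mug, 92 x 123 x 95 mm, origin under its centre
- child_cup: bystander: loose white cup, 70 mm wide, 92 mm high, origin under its centre
- dish_brush: bystander: loose blue dish brush, 152 mm long, lying flat, origin under its centre
- seat (a point): middle of the plate's seat, 50 mm above the grill's origin, axes as the grill's. Level black rails at this height carry the plate (rear rail x 54 to 84, front rail x -64 to -50 mm); between them the bed is 10 mm deeper. Two sprung steel rollers at x = -15 mm bear on the plate's long edges: put down, it stays 3 to 7 mm short of home and goes home under a push of about 8 to 20 N from above.
Not all that is in view belongs to the job. Of the things shaped like the plate, the metal one is meant.

How it is judged:
By the outcome, as a careful person would: the job done as asked, in the order asked, and still so for the second after the job is handed in, with the robot touching nothing.
It also fails if it takes over 59 s, if anything falls off the work surface, if the arm or the gripper's body presses on something with over 40 N, if the wrist force passes 120 N, or if a joint passes its speed limit or range.

## Working session

There is one attempt and no reset: what is moved stays moved. The work goes in short steps, each a Python script; the robot and the scene stay as the last script left them, time stands still between calls to the robot, and variables do not carry over. Pictures are saved under pics/ and viewed, and the job is handed in when it is done.

```bash
ls; mkdir -p pics; python3 - <<'E'
from plant import ctrl, sensors, optics
import cv2,numpy as np
for n in ["scene","top"]:
    p,d=optics.grab_frame(n); cv2.imwrite(f"pics/{n}0.png",p[:,:,::-1]); np.save(f"pics/{n}0.npy",d)
    print(n,optics.camera_params(n))
print(optics.camera_params("wrist"),ctrl.tcp_to_tips,sensors.read_state())
E
```

```text
pics
scene {'mtx': array([[522.74869271,   0.        , 277.39794373],
       [  0.        , 522.74869271, 210.01584156],
       [  0.        ,   0.        ,   1.        ]]), 'k1': 0.006189664318099414, 'R': array([[ 0.89557291, -0.44487821,  0.00570431],
       [-0.31183454, -0.63678789, -0.70516693],
       [ 0.31734584,  0.6297496 , -0.70901838]]), 't': array([-483.68631792,  203.12048303, 1167.35741155])}
top {'mtx': array([[382.38603479,   0.        , 280.47090156],
       [  0.        , 382.38603479, 206.53155441],
       [  0.        ,   0.        ,   1.        ]]), 'k1': -0.1021692905345545, 'R': array([[-0.00990858, -0.99972174,  0.02140713],
       [-0.99510073,  0.00775227, -0.09856183],
       [ 0.09836845, -0.02227886, -0.99490065]]), 't': array([ -9.02342516, 539.22262265, 945.75645715])}
{'mtx': array([[378.12341532,   0.        , 279.28517389],
       [  0.        , 378.12341532, 210.3792796 ],
       [  0.        ,   0.        ,   1.        ]]), 'k1': -0.10266031686517682, 'T_tool_cam': array([[-6.35736775e-04, -9.63132246e-01, -2.69027643e-01,
         6.60914823e+01
[... 355 characters left out ...]

        1.39348998e+00, -1.50489605e-01]), 'qvel': array([-3.11953229e-04, -2.18521989e-03, -4.09020857e-03, -7.97309541e-05,
        2.94267958e-04, -5.06540436e-04]), 'tau': array([-4.80176259e-04, -3.84089792e+01, -2.92550862e+01, -3.76180333e-04,
        4.80873452e-03,  1.86760491e-05]), 'eef_pos': array([212.32389739, 533.67264723, 255.21611965]), 'eef_rot': array([[-9.29103763e-01,  3.69817635e-01, -1.05543833e-03],
       [ 3.69819010e-01,  9.29102057e-01, -1.80787193e-03],
       [ 3.12027001e-04, -2.07002177e-03, -9.99997809e-01]]), 'force': array([ 0.07406259, -0.19219423,  0.11355638]), 'wrist_torque': array([0.00815504, 0.00634189, 0.04384973]), 'grip_width': 85.49396873613725}
```

View pics/scene0.png

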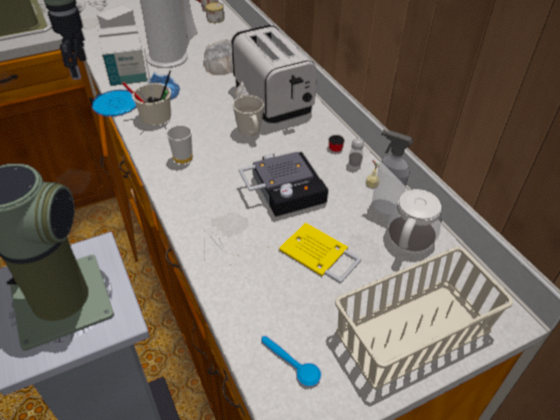

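View pics/top0.png

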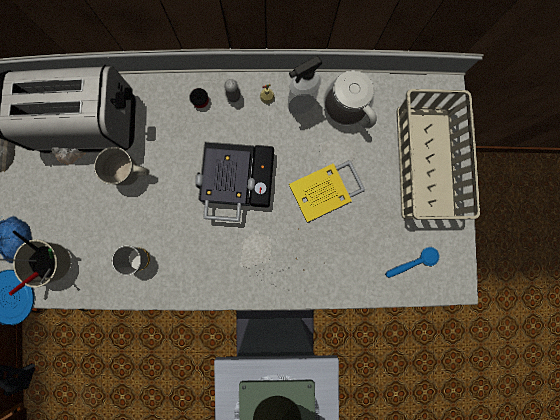

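Two plate-shaped things are in view. The dark metal plate on the grill is at top (226,172), scene (285,165). The yellow plate lies loose at top (322,193). I choose the dark one, and check it in a close crop.

```bash
cat > h.py <<'E'
from plant import ctrl, sensors, optics
import cv2,numpy as np
def K(n):
    p=optics.camera_params(n); return p
def ray(p,u,v):
    m=p["mtx"]; x=np.array([(u-m[0,2])/m[0,0],(v-m[1,2])/m[1,1]])
    s=x.copy()
    for _ in range(20): s=x/(1+p["k1"]*(s@s))
    return np.array([s[0],s[1],1.])
def cam2world(n,st=None):
    p=K(n)
    if n!="wrist":
        R=p["R"].T; return R,-R@p["t"]
    T=p["T_tool_cam"]; E=st["eef_rot"]
    return E@T[:3,:3], E@T[:3,3]+st["eef_pos"]
def pix_z(n,u,v,z,st=None):
    R,t=cam2world(n,st); d=R@ray(K(n),u,v); return t+d*(z-t[2])/d[2]
def pix_d(n,u,v,dep,st=None):
    R,t=cam2world(n,st); return t+R@ray(K(n),u,v)*dep
def proj(n,X,st=None):
    p=K(n);R,t=cam2world(n,st); c=R.T@(np.asarray(X,float)-t); s=c[:2]/c[2]; s=s*(1+p["k1"]*(s@s)); m=p["mtx"]
    return np.array([m[0,0]*s[0]+m[0,2],m[1,1]*s[1]+m[1,2]])
def snap(n,name,crop=None,f=1):
    st=sensors.read_state(); p,d=optics.grab_frame(n); im=p[:,:,::-1].copy()
    cv2.imwrite(f"pics/{name}_raw.png",im); np.save(f"pics/{name}.npy",d)
    np.savez(f"pics/{name}_st.npz",**{k:np.asarray(v) for k,v in st.items()})
    if crop: x0,y0,x1,y1=crop; im=im[y0:y1,x0:x1]
    im=cv2.resize(im,None,fx=f,fy=f,interpolation=cv2.INTER_CUBIC)
    cv2.imwrite(f"pics/{name}.png",im); return st,d
E
python3 - <<'E'
from h import *
im=cv2.imread("pics/top0.png")
cv2.imwrite("pics/top0c.png",cv2.resize(im[130:235,185:290],None,fx=5.7,fy=5.7,interpolation=cv2.INTER_CUBIC))
for u,v,z in [(207,217,55),(240,221,55),(207,191,60),(240,193,60),(227,158,60),(117,165,95),(133,260,92),(410,262,10)]: print((u,v),pix_z("top",u,v,z).round(1))
E
```

```text
(207, 217) [511.8 168.   55. ]
(240, 221) [501.4  86.7  55. ]
(207, 191) [575.7 167.7  60. ]
(240, 193) [570.1  86.3  60. ]
(227, 158) [658.2 118.8  60. ]
(117, 165) [636.3 382.   95. ]
(133, 260) [408.5 337.2  92. ]
(410, 262) [ 392.9 -350.3   10. ]
```

View pics/top0c.png

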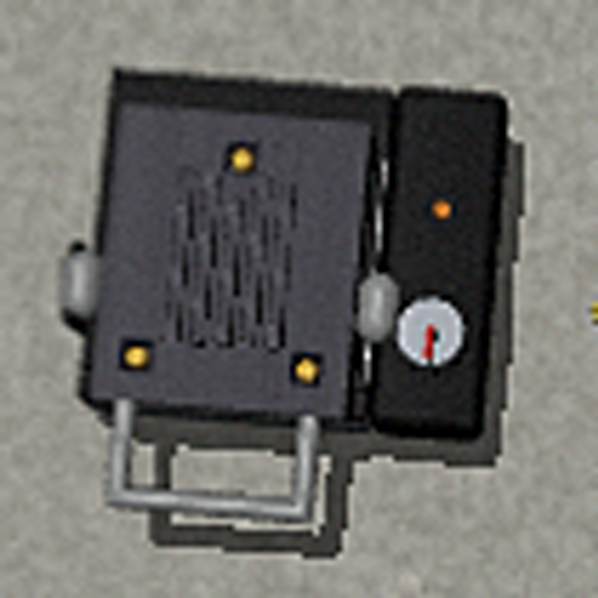

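The crop shows the dark ribbed plate on the bed. Brass pin tips are at crop (242,158), (136,356) and (307,370), and the handle bar runs from (108,498) to (305,515). Next a wrist view from above for precision.

```bash
python3 - <<'E'
from h import *
f=lambda a,b:pix_z("top",a/5.7+185-.5+.09,b/5.7+130-.4,58)[:2]
r,l,q=f(242,158),f(136,356),f(307,370)
a=np.arctan2(*(r-(l+q)/2)[::-1]); print(r,l,q,np.linalg.norm(l-q),np.linalg.norm(r-(l+q)/2),a, np.arctan2(*(l-q)[::-1])-np.pi/2)
c=(r+(l+q)/2)/2; print(c)
X=np.array([np.cos(a),np.sin(a)]); bar=c-106*X; print("bar",bar)
# IK options
from scipy.spatial.transform import Rotation as Ro
for s in (1,-1):
  y=np.array([X[0],X[1],0])*s; z=np.array([0,0,-1.]); R=np.c_[np.cross(y,z),y,z]
  for h in (61,330): print(s,h,ctrl.solve_ik([bar[0],bar[1],h],R))
E
```

```text
[660.43018056 118.98213216] [573.33966033 164.45318144] [566.62377137  90.26177665] 74.4947495439601 90.83540721718786 -0.09233469559262948 -0.09027508158730102
[615.2059482 123.1698056]
bar [509.65748915 132.94338175]
1 61 [ 9.07661019e-02  3.54714493e-01  1.80946357e+00 -4.44089210e-16
  9.77414586e-01  1.83100798e-01]
1 330 [ 9.07661019e-02  5.41881538e-02  1.56070496e+00 -4.44089210e-16
  1.52669954e+00  1.83100798e-01]
-1 61 None
-1 330 None
```

```bash
python3 - <<'E'
from h import *
from scipy.spatial.transform import Rotation as Ro
a=-0.092; X=np.array([np.cos(a),np.sin(a),0]);Y=np.array([-X[1],X[0],0]);Z=np.array([0,0,1.])
bar=np.array([509.7,132.9,55])
R0={s:np.c_[np.cross(X*s,-Z),X*s,-Z] for s in (1,-1)}
for s in (1,-1):
 print("s",s)
 for be in np.arange(-1.2,1.21,.2):
  row=[]
  for al in np.arange(-.6,.61,.2):
    R=(Ro.from_rotvec(Y*be)*Ro.from_rotvec(X*al)).as_matrix()@R0[s]
    q=ctrl.solve_ik(bar-6*R[:,2],R); row.append("  -  " if q is None else f"{q[5]:5.2f}")
  print(round(be,1),row)
E
```

```text
s 1
-1.2 ['  -  ', '  -  ', ' 2.80', '  -  ', '  -  ', '  -  ', '-2.79']
-1.0 ['  -  ', '  -  ', ' 2.51', '  -  ', '  -  ', '-2.63', '-2.46']
-0.8 ['  -  ', '  -  ', '  -  ', ' 2.43', '-2.60', '-2.13', '-2.03']
-0.6 [' 1.50', ' 1.44', ' 1.33', ' 0.94', '-0.81', '-1.38', '-1.55']
-0.4 [' 1.19', ' 1.06', ' 0.83', ' 0.39', '-0.27', '-0.82', '-1.12']
-0.2 [' 0.93', ' 0.78', ' 0.56', ' 0.25', '-0.14', '-0.51', '-0.80']
-0.0 [' 0.71', ' 0.58', ' 0.41', ' 0.18', '-0.07', '-0.33', '-0.56']
0.2 [' 0.54', ' 0.43', ' 0.30', ' 0.15', '-0.03', '-0.21', '-0.38']
0.4 [' 0.39', ' 0.32', ' 0.23', ' 0.13', ' 0.01', '-0.11', '-0.24']
0.6 [' 0.25', ' 0.22', ' 0.18', ' 0.12', ' 0.05', '-0.02', '-0.11']
0.8 [' 0.13', ' 0.13', ' 0.13', ' 0.12', ' 0.09', ' 0.06', ' 0.01']
1.0 [' 0.01', ' 0.05', ' 0.09', ' 0.12', ' 0.14', ' 0.14', ' 0.13']
1.2 ['-0.12', '-0.03', ' 0.05', ' 0.13', ' 0.19', ' 0.23', ' 0.25']
s -1
-1.2 ['  -  ', '  -  ', '-0.34', '-0.11', ' 0.09', ' 0.23', ' 0.35']
-1.0 ['  -  ', '  -  ', '-0.63', '-0.26', ' 0.20', ' 0.51', ' 0.68']
-0.8 ['  -  ', '  -  ', '  -  ', '-0.71', ' 0.54', ' 1.01', ' 1.11']
-0.6 ['-1.64', '-1.70', '-1.82', '-2.21', ' 2.33', ' 1.76', ' 1.59']
-0.4 ['-1.95', '-2.08', '-2.31', '-2.75', '  -  ', ' 2.32', ' 2.02']
-0.2 ['-2.21', '-2.36', '-2.58', '  -  ', '  -  ', ' 2.63', ' 2.34']
-0.0 ['-2.43', '-2.56', '-2.73', '  -  ', '  -  ', ' 2.81', ' 2.58']
0.2 ['-2.61', '-2.71', '  -  ', '  -  ', '  -  ', '  -  ', ' 2.76']
0.4 ['-2.76', '  -  ', '  -  ', '  -  ', '  -  ', '  -  ', '  -  ']
0.6 ['  -  ', '  -  ', '  -  ', '  -  ', '  -  ', '  -  ', '  -  ']
0.8 ['  -  ', '  -  ', '  -  ', '  -  ', '  -  ', '  -  ', '  -  ']
1.0 ['  -  ', '  -  ', '  -  ', '  -  ', '  -  ', '  -  ', '  -  ']
1.2 ['  -  ', '  -  ', '  -  ', '  -  ', '  -  ', '  -  ', '  -  ']
```

```bash
cat >> h.py <<'E'
from scipy.spatial.transform import Rotation as Ro
a=-0.0915; C=np.array([615.2,123.2,0])
Zw=np.array([0,0,1.])
def axes():
    X=np.array([np.cos(a),np.sin(a),0]);return X,np.array([-X[1],X[0],0])
def G(x,y,z):
    X,Y=axes(); return C+x*X+y*Y+z*Zw
def toolR(s,be=0,yaw=0):
    X,Y=axes(); R0=np.c_[np.cross(X*s,-Zw),X*s,-Zw]
    return (Ro.from_rotvec(Zw*yaw)*Ro.from_rotvec(Y*be)).as_matrix()@R0
def tcp(bar,R): return bar-6*R[:,2]
E
python3 - <<'E'
from h import *
R=toolR(1,0)
ctrl.move_ptp(G(-60,-20,260),R)
ctrl.hold(.15)
st,d=snap("wrist","w1",f=1.4)
print(st["t"],st["eef_pos"],st["q"].round(2))
for n,X in dict(pr=G(45,0,58),pl=G(-45,37,58),pq=G(-45,-37,58),b1=G(-106,40,55),b2=G(-106,-40,55)).items(): print(n,(proj("wrist",X,st)*1.4).round(1))
E
```

```text
2.2167 [553.38669402 109.73484698 259.99441589] [0.04 0.18 1.56 0.   1.4  0.13]
pr [559.4 230.6]
pl [413.8 167.7]
pq [412.4 288.5]
b1 [311.4 162.6]
b2 [315.9 291.8]
```

View pics/w1.png

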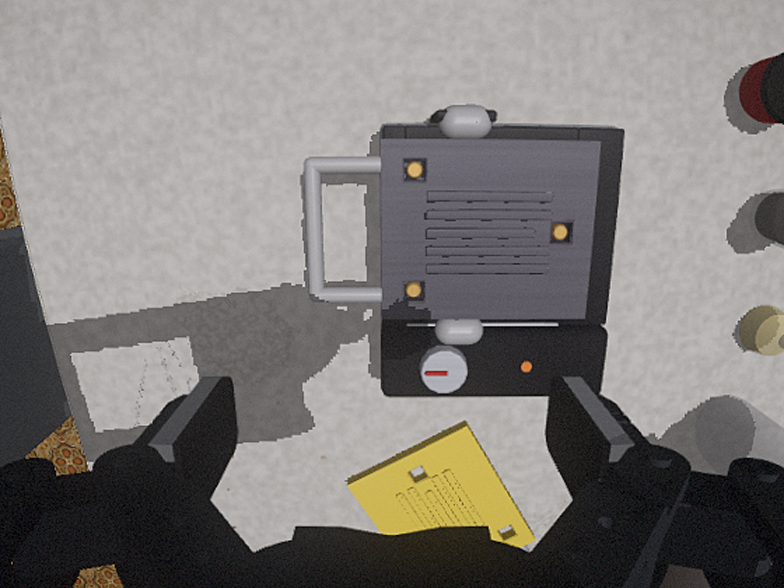

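Pin tips are at w1 (414,170), (414,290) and (560,232), and the bar lies at about x=313, y 162–295. All agree with the top-camera pose within 2 px (about 1 mm). I'll take a second shot at about the opposite yaw to cancel the calibration offset, and print refined centroids.

```bash
python3 - <<'E'
from h import *
for sg in (1,-1):
    R=toolR(1,0,yaw=2.75*sg); q=ctrl.solve_ik(G(-30,30,260),R)
    if q is not None: break
print(sg,q)
ctrl.move_ptp(G(-30,30,260),R); ctrl.hold(.15)
st,d=snap("wrist","w2",f=1.4); print(st["t"])
for w in ("w1","w2"):
    s=np.load(f"pics/{w}_st.npz"); im=cv2.imread(f"pics/{w}_raw.png")
    hsv=cv2.cvtColor(im,cv2.COLOR_BGR2HSV)
    m=((hsv[...,0]>10)&(hsv[...,0]<28)&(hsv[...,1]>90)&(hsv[...,2]>120)).astype(np.uint8)
    P=[]
    for gx,gy in ((45,0),(-45,37),(-45,-37)):
        u=proj("wrist",G(gx,gy,58),s); x0,y0=(u-12).astype(int)
        ys,xs=np.nonzero(m[y0:y0+25,x0:x0+25]); c=np.array([xs.mean()+x0,ys.mean()+y0])
        P.append(pix_z("wrist",c[0],c[1],58,s)[:2]); print(w,len(xs),(c*1.4).round(1),P[-1].round(1))
    r,l,q=P; print("C",(r/2+(l+q)/4).round(2),"a",np.arctan2(*(r-(l+q)/2)[::-1]),np.arctan2(*(l-q)[::-1])-np.pi/2)
E
```

```text
1 [ 1.16839727e-01  2.73770789e-01  1.45130514e+00 -4.44089210e-16
  1.41651672e+00 -2.54166027e+00]
4.6917
w1 83 [559.6 231.3] [656.1 119.5]
w1 95 [414.1 169.1] [570.  164.3]
w1 84 [413. 289.] [563.4  91.1]
C [611.38 123.61] a -0.09058302815964545 -0.08994667473517337
w2 72 [263.5 262. ] [660.1 118.3]
w2 75 [420.3 261.5] [574.  163.3]
w2 0 [nan nan] [nan nan]
C [nan nan] a nan nan<stdin>:15: RuntimeWarning: Mean of empty slice.
  ret = ret.dtype.type(ret / rcount)
```

View pics/w2.png

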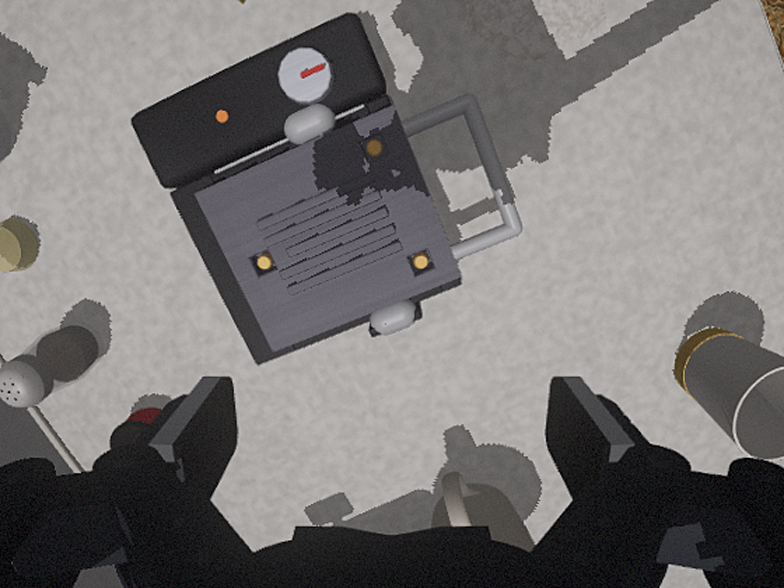

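```bash
python3 - <<'E'
from h import *
s=np.load("pics/w1_st.npz"); print(s["eef_pos"],sensors.read_state()["eef_pos"], optics.camera_params("wrist")["T_tool_cam"][:3,3])
X=G(45,0,58);u=proj("wrist",X,s);print(X,u,u*1.4,pix_z("wrist",*u,58,s))
s=np.load("pics/w2_st.npz")
for gx,gy in ((45,0),(-45,37),(-45,-37)): print(proj("wrist",G(gx,gy,58),s)*1.4)
u=(np.array([374,147.5])-.2)/1.4; print(pix_z("wrist",*u,58,s))
E
```

```text
[553.38669402 109.73484698 259.99441589] [588.060636   155.78437937 260.00595272] [  67.50032768   -1.85656641 -117.8425403 ]
[660.01175577 119.08824305  58.        ] [404.1886539  165.39657652] [565.86411546 231.55520713] [660.01175577 119.08824305  58.        ]
[264.30077415 263.08175509]
[421.22219284 262.55833409]
[374.55779632 148.63856871]
[567.03850342  89.58071602  58.        ]
```

```bash
for i in 1 2; do python3 - <<'E'
from h import *
for n in ("wrist","wrist","top"):
    p=optics.camera_params(n); print(n,p.get("T_tool_cam",np.zeros((3,4)))[:3,3],p.get("t"),p["mtx"][0])
print(optics.camera_params("wrist")["T_tool_cam"])
E
done
```

```text
wrist [  67.50032768   -1.85656641 -117.8425403 ] None [378.12341532   0.         279.28517389]
wrist [  67.50032768   -1.85656641 -117.8425403 ] None [378.12341532   0.         279.28517389]
top [0. 0. 0.] [ -9.02342516 539.22262265 945.75645715] [382.38603479   0.         280.47090156]
[[-6.33541008e-04 -9.63578594e-01 -2.67424552e-01  6.75003277e+01]
 [ 9.99999587e-01 -4.36119744e-04 -7.97627198e-04 -1.85656641e+00]
 [ 6.51947367e-04 -2.67424947e-01  9.63578473e-01 -1.17842540e+02]
 [ 0.00000000e+00  0.00000000e+00  0.00000000e+00  1.00000000e+00]]
wrist [  67.50032768   -1.85656641 -117.8425403 ] None [378.12341532   0.         279.28517389]
wrist [  67.50032768   -1.85656641 -117.8425403 ] None [378.12341532   0.         279.28517389]
top [0. 0. 0.] [ -9.02342516 539.22262265 945.75645715] [382.38603479   0.         280.47090156]
[[-6.33541008e-04 -9.63578594e-01 -2.67424552e-01  6.75003277e+01]
 [ 9.99999587e-01 -4.36119744e-04 -7.97627198e-04 -1.85656641e+00]
 [ 6.51947367e-04 -2.67424947e-01  9.63578473e-01 -1.17842540e+02]
 [ 0.00000000e+00  0.00000000e+00  0.00000000e+00  1.00000000e+00]]
```

```bash
sed -i 's/^a=-0.0915.*/a=-0.0905; C=np.array([615.34,122.57,0])/' h.py
python3 - <<'E'
import re
s=open('h.py').read()
s=s.replace('T=p["T_tool_cam"]; E','T=st["T"] if "T" in st else p["T_tool_cam"]; E')
s=s.replace('st=sensors.read_state(); p,d','st=sensors.read_state(); st["T"]=K("wrist")["T_tool_cam"]; p,d')
open('h.py','w').write(s)
from h import *
im=cv2.imread("pics/w1_raw.png")[100:225,205:300]
cv2.imwrite("pics/w1c.png",cv2.resize(im,None,fx=4.8,fy=4.8,interpolation=cv2.INTER_CUBIC))
E
```

```text
(no output)
```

View pics/w1c.png

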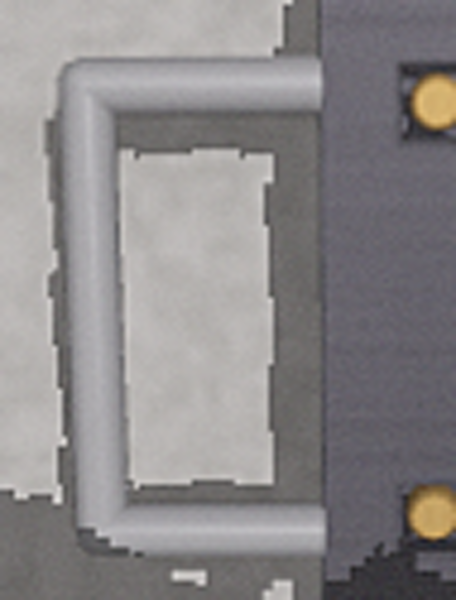

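Pins and legs share the same mid-line (307 in the crop), so the plate sits centred. Now grasp the bar.

```bash
python3 - <<'E'
from h import *
R=toolR(1,-.3); bar=G(-106,0,55)
ctrl.move_ptp(tcp(bar,R)-R[:,2]*90,R)
ctrl.gripper_to(26,60)
ctrl.move_l(tcp(bar,R)-R[:,2]*30,R,vel=150)
st,d=snap("wrist","w3",f=1.4); print(st["t"],st["eef_pos"],st["grip_width"],(proj("wrist",bar,st)*1.4))
E
```

```text
8.2917 [499.1788832  133.11404248  89.35242644] 25.833069003742192 [385.03289501 370.535144  ]
```

View pics/w3.png

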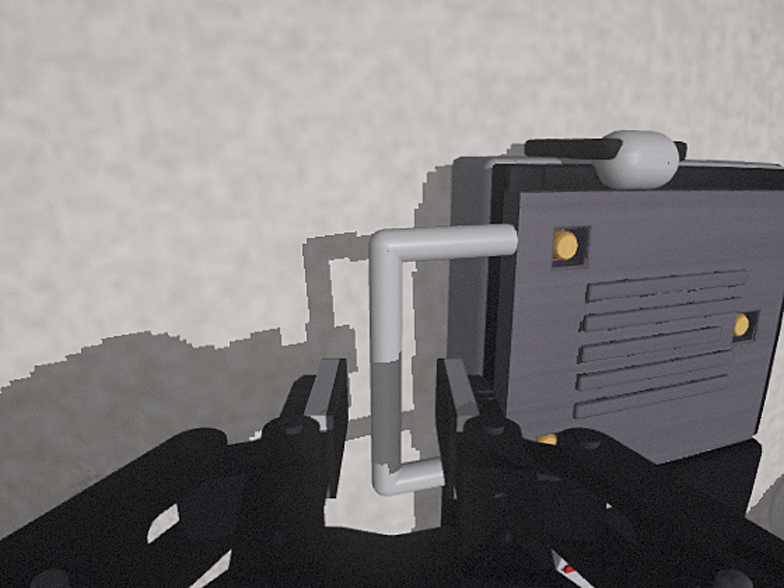

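Bar at (385,370) between the fingers, as predicted, and the inner finger is clear of the plate edge. Close, then lift in an arc about the rear edge.

```bash
cat >> h.py <<'E'
def arcbar(th,dx=0,edge=65,z0=50):
    # plate edge (lower) pivot; bar centre 171 along, 5 up in plate normal
    return G(edge+dx-171*np.cos(th)+5*np.sin(th),0,z0+171*np.sin(th)+5*np.cos(th))
E
python3 - <<'E'
from h import *
R=toolR(1,-.3); bar=G(-106,0,55)
ctrl.move_l(tcp(bar,R),R,vel=80)
ctrl.gripper_to(5,80); s=sensors.read_state(); print(s["t"],s["grip_width"],s["eef_pos"],s["force"])
for th,dx in ((.04,-.2),(.1,-.5),(.2,-.8),(.3,-1),(.45,-2),(.65,-3)):
    ctrl.move_l(tcp(arcbar(th,dx),R),R,vel=90); s=sensors.read_state(); print(th,s["t"],s["force"].round(1),s["wrist_torque"].round(2),s["grip_width"])
st,d=snap("wrist","w4",f=1.4); snap("scene","s4",(180,80,380,280),3)
E
```

```text
9.175 7.6118656646518845 [507.22974506 132.34465851  60.77130274] [-5.27543669  0.56107868  4.08039009]
0.04 9.425 [-3.4  0.8  1.6] [0.07 0.71 0.02] 7.297861130225631
0.1 9.6917 [-1.3  0.6 -3.2] [0.04 0.77 0.  ] 6.931749611897206
0.2 10.0333 [-0.3 -0.8 -4.8] [0.07 0.81 0.  ] 7.383135180705144
0.3 10.375 [-0.  -0.3 -4.9] [ 0.06  0.81 -0.03] 7.404294947736818
0.45 10.8083 [-0.8 -0.  -5.4] [ 0.13  0.84 -0.03] 7.077335877834037
0.65 11.3333 [-0.1  0.4 -5. ] [ 0.06  0.84 -0.04] 7.547439644219189
```

View pics/s4.png

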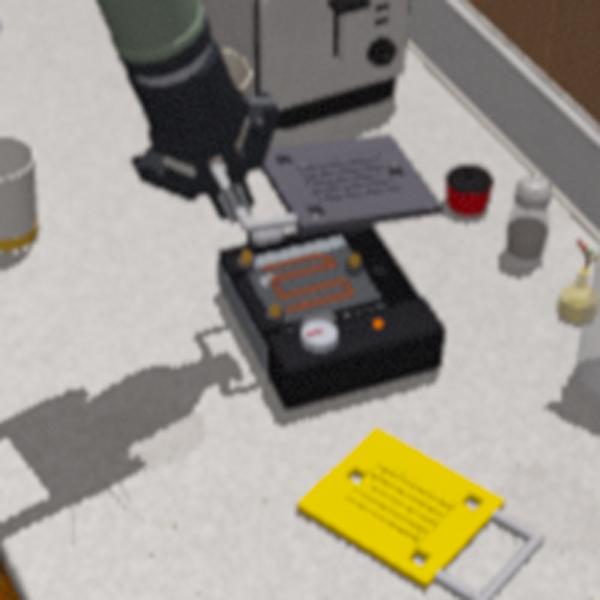

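The plate is off the pins and stays level, because the 80 N grip holds it stiffly. Scene crop: plate at (350,180), above the bed's bare pins. I'll raise it and ease the grip in steps so it turns about the bar to hanging.

```bash
python3 - <<'E'
from h import *
R=toolR(1,-.3)
b=G(-100,0,330)
ctrl.move_l(tcp(b,R),R,vel=180)
s=sensors.read_state(); print(s["t"],s["force"].round(1),s["wrist_torque"].round(2),s["grip_width"])
for f in (60,45,35):
    ctrl.gripper_to(5,f); ctrl.hold(.15); s=sensors.read_state(); print(f,s["t"],s["force"].round(1),s["wrist_torque"].round(2),s["grip_width"])
snap("scene","s5",(150,40,380,240),2.6)
E
```

```text
12.5583 [-0.3  0.2 -5.7] [0.07 0.87 0.03] 7.133879627115188
60 12.925 [ 0.1 -0.4 -4.6] [0.08 0.8  0.04] 7.378630457644104
45 13.2917 [-0.9 -0.3 -4.7] [0.08 0.79 0.  ] 7.199834115929906
35 13.6583 [ 0.8  0.6 -4.3] [0.05 0.82 0.03] 7.503342364113285
```

View pics/s5.png

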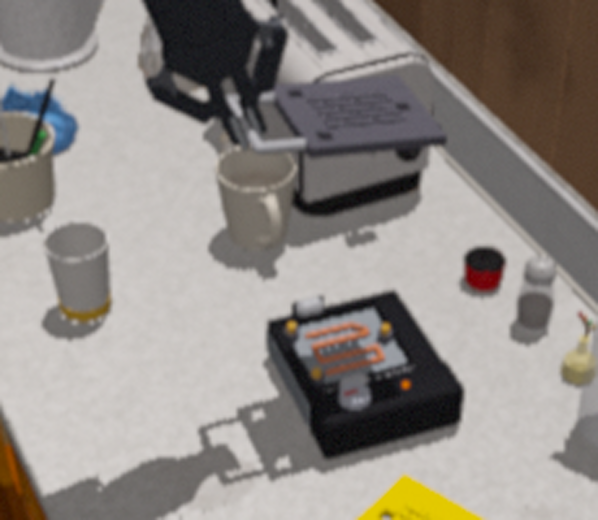

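```bash
python3 - <<'E'
from h import *
for f in (28,23,20):
    ctrl.gripper_to(5,f); ctrl.hold(.15); s=sensors.read_state(); print(f,s["t"],s["force"].round(1),s["wrist_torque"].round(2),s["grip_width"])
snap("scene","s6",(150,40,380,240),2.6)
st,d=snap("wrist","w6",f=1.4)
E
```

```text
28 14.075 [ 0.  -0.5 -5.2] [0.11 0.82 0.01] 6.970560274112343
23 14.4417 [-0.3 -0.3 -4.4] [ 0.05  0.81 -0.02] 7.160215071414127
20 14.8083 [-1.   0.4 -4.6] [ 0.09  0.8  -0.02] 7.331129794158063
```

View pics/s6.png

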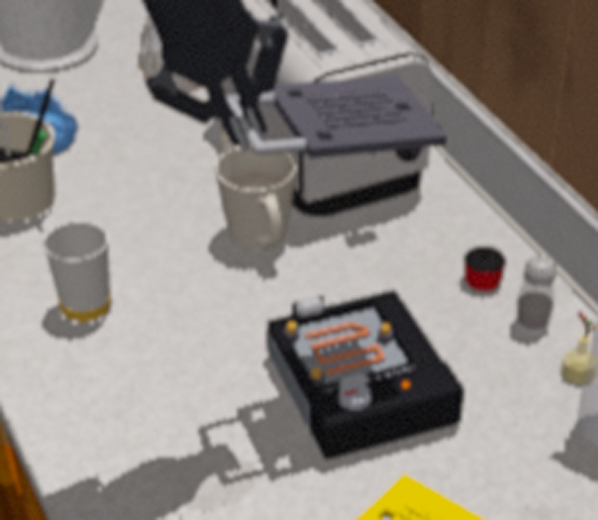

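View pics/w6.png

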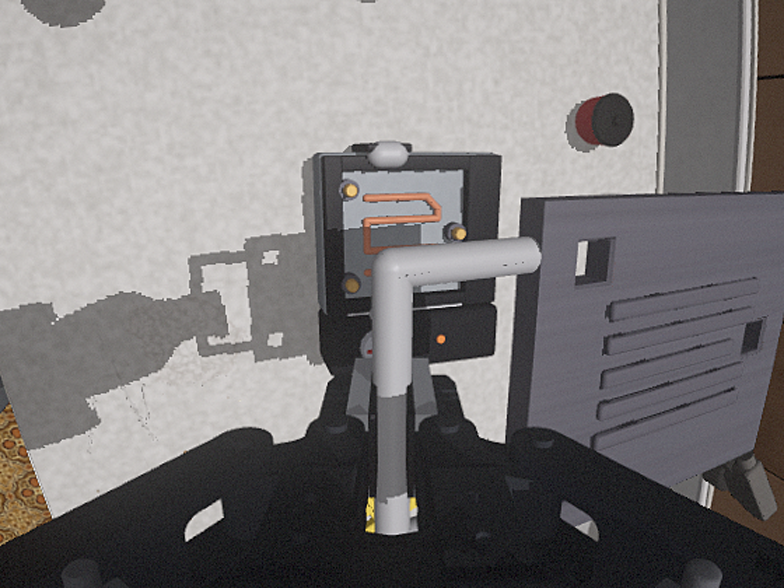

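The plate is still level at a commanded 20 N, and the grip setting may not have refreshed. The bar sits squarely in the pads (w6 at 395,450). I'll re-command with a slightly different opening to make the lower force take effect.

```bash
python3 - <<'E'
from h import *
for w in (6,6.8,7.4,7.8):
    ctrl.gripper_to(w,20); ctrl.hold(.2); s=sensors.read_state(); print(w,s["t"],s["force"].round(1),s["wrist_torque"].round(2),s["grip_width"])
    if abs(s["wrist_torque"][1])<.7: break
E
```

```text
6 15.325 [ 0.2 -0.3 -4.8] [0.14 0.82 0.04] 7.26049593176066
6.8 15.7417 [ 0.2  0.9 -4.9] [ 0.06  0.84 -0.  ] 7.230700920666589
7.4 16.1583 [-0.5 -0.7 -4.8] [ 0.08  0.83 -0.  ] 7.874171216241323
7.8 16.575 [-1.4  0.2 -5.7] [0.05 1.   0.02] 7.880992180278079
```

```bash
python3 - <<'E'
from h import *
s=sensors.read_state(); print(s["t"],s["force"].round(1),s["wrist_torque"].round(2),s["grip_width"])
snap("scene","s7",(150,40,380,240),2.6)
E
```

```text
16.575 [-1.4  0.2 -5.7] [0.05 1.   0.02] 7.880992180278079
```

View pics/s7.png

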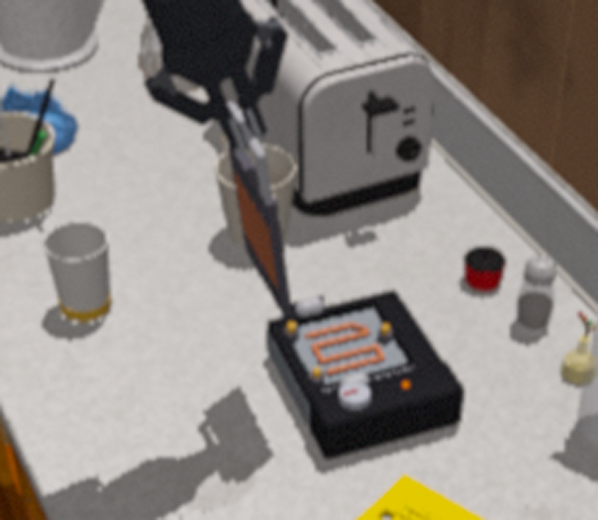

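It has swung down to hanging, copper face towards the robot. Tighten again, and measure the lean.

```bash
python3 - <<'E'
from h import *
ctrl.gripper_to(5,60); s=sensors.read_state(); print(s["t"],s["force"].round(1),s["wrist_torque"].round(2),s["grip_width"])
st,d=snap("scene","s8",(150,40,380,240),2.6)
st,d=snap("wrist","w8",f=1.4)
E
```

```text
16.8417 [-0.8 -0.8 -4.2] [ 0.06  0.43 -0.01] 7.501386780564181
```

View pics/s8.png

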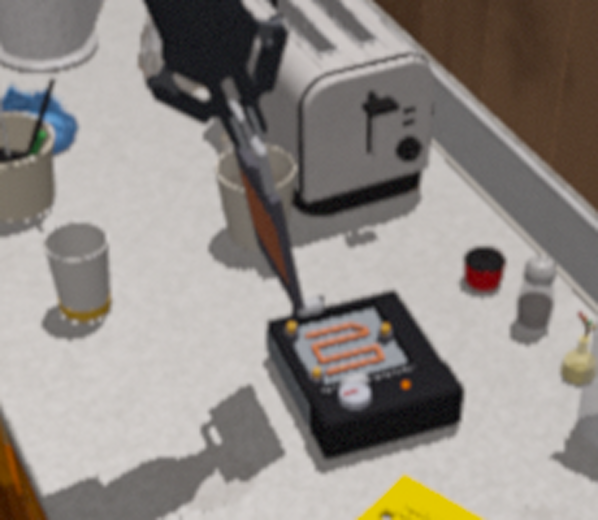

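View pics/w8.png

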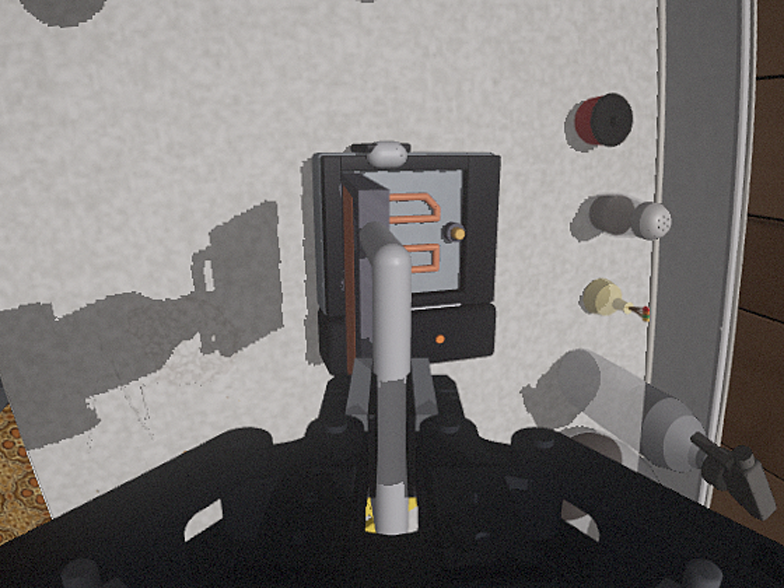

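```bash
python3 - <<'E'
from h import *
print(sensors.read_state()["q"].round(2))
for be in (-.5,-.4,-.55):
  for b in (G(-100,0,340),G(-40,0,300),G(-31,0,195),G(-60,0,175),G(-100,0,100),G(-106,0,55)):
    R=toolR(-1,be); q=ctrl.solve_ik(tcp(b,R),R); print(be,b.round(),None if q is None else q.round(2))
E
```

```text
[ 0.12 -0.11  1.74 -0.07  1.22  0.23]
-0.5 [516. 132. 340.] None
-0.5 [576. 126. 300.] None
-0.5 [584. 125. 195.] None
-0.5 [556. 128. 175.] [ 0.13  0.04  1.98 -0.18  0.64 -2.81]
-0.5 [516. 132. 100.] [ 0.15  0.11  2.11 -0.27  0.45 -2.69]
-0.5 [510. 132.  55.] [ 0.16  0.2   2.13 -0.36  0.34 -2.59]
-0.4 [516. 132. 340.] None
-0.4 [576. 126. 300.] None
-0.4 [584. 125. 195.] None
-0.4 [556. 128. 175.] None
-0.4 [516. 132. 100.] [ 0.14  0.13  2.05 -0.16  0.58 -2.8 ]
-0.4 [510. 132.  55.] [ 0.14  0.21  2.08 -0.2   0.47 -2.75]
-0.55 [516. 132. 340.] None
-0.55 [576. 126. 300.] None
-0.55 [584. 125. 195.] [ 0.12  0.06  1.93 -0.19  0.62 -2.8 ]
-0.55 [556. 128. 175.] [ 0.14  0.03  2.01 -0.22  0.58 -2.76]
-0.55 [516. 132. 100.] [ 0.16  0.1   2.14 -0.35  0.39 -2.6 ]
-0.55 [510. 132.  55.] [ 0.16  0.2   2.16 -0.5   0.28 -2.44]
```

```bash
python3 - <<'E'
from h import *
for be in (-.6,-.65,-.7,-.75):
  for b in (G(-100,0,330),G(-80,0,330),G(-60,0,260),G(-60,0,170),G(-80,0,140),G(-106,0,55)):
    R=toolR(-1,be); q=ctrl.solve_ik(tcp(b,R),R); print(be,b.round(),None if q is None else q.round(2))
E
```

```text
-0.6 [516. 132. 330.] [ 0.17 -0.26  1.94 -0.19  0.89 -2.81]
-0.6 [536. 130. 330.] None
-0.6 [556. 128. 260.] [ 0.14 -0.11  1.96 -0.2   0.71 -2.79]
-0.6 [556. 128. 170.] [ 0.14  0.03  2.05 -0.28  0.5  -2.7 ]
-0.6 [536. 130. 140.] [ 0.16  0.04  2.11 -0.34  0.43 -2.63]
-0.6 [510. 132.  55.] [ 0.17  0.2   2.19 -0.72  0.22 -2.21]
-0.65 [516. 132. 330.] [ 0.18 -0.28  1.97 -0.22  0.83 -2.78]
-0.65 [536. 130. 330.] [ 0.16 -0.24  1.94 -0.21  0.82 -2.79]
-0.65 [556. 128. 260.] [ 0.15 -0.12  1.99 -0.24  0.65 -2.75]
-0.65 [556. 128. 170.] [ 0.15  0.02  2.08 -0.35  0.43 -2.63]
-0.65 [536. 130. 140.] [ 0.16  0.04  2.14 -0.44  0.37 -2.52]
-0.65 [510. 132.  55.] [ 0.18  0.2   2.21 -1.07  0.19 -1.86]
-0.7 [516. 132. 330.] [ 0.19 -0.3   2.01 -0.25  0.77 -2.74]
-0.7 [536. 130. 330.] [ 0.17 -0.26  1.97 -0.24  0.76 -2.76]
-0.7 [556. 128. 260.] [ 0.16 -0.14  2.03 -0.29  0.59 -2.71]
-0.7 [556. 128. 170.] [ 0.16  0.01  2.11 -0.45  0.37 -2.53]
-0.7 [536. 130. 140.] [ 0.17  0.04  2.16 -0.58  0.31 -2.38]
-0.7 [510. 132.  55.] None
-0.75 [516. 132. 330.] [ 0.19 -0.32  2.04 -0.3   0.71 -2.7 ]
-0.75 [536. 130. 330.] [ 0.18 -0.27  2.01 -0.29  0.7  -2.72]
-0.75 [556. 128. 260.] [ 0.16 -0.15  2.06 -0.35  0.52 -2.65]
-0.75 [556. 128. 170.] [ 0.16  0.01  2.13 -0.59  0.31 -2.38]
-0.75 [536. 130. 140.] [ 0.18  0.04  2.19 -0.8   0.26 -2.16]
-0.75 [510. 132.  55.] None
```

```bash
python3 - <<'E'
from h import *
R=toolR(-1,-.65); b=G(-80,0,330)
ctrl.move_ptp(tcp(b,R),R); ctrl.hold(.2)
s=sensors.read_state(); print(s["t"],s["force"].round(1),s["wrist_torque"].round(2),s["grip_width"])
snap("scene","s9",(150,40,380,240),2.6)
st,d=snap("wrist","w9",f=1.4)
E
```

```text
19.6917 [-0.4 -0.2 -4.3] [ 0.1   0.98 -0.01] 7.762335343264872
```

View pics/s9.png

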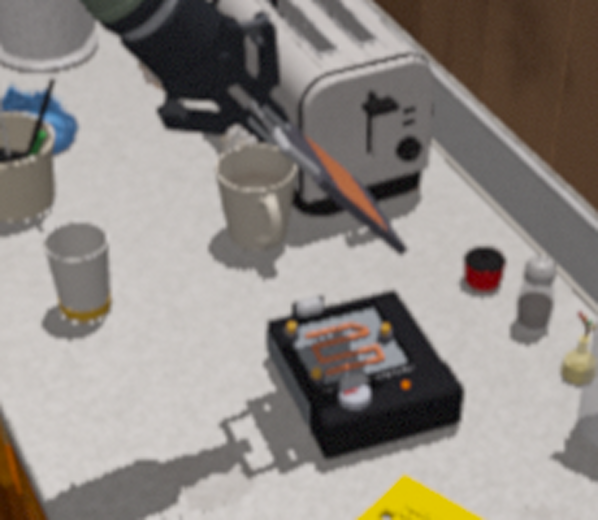

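View pics/w9.png

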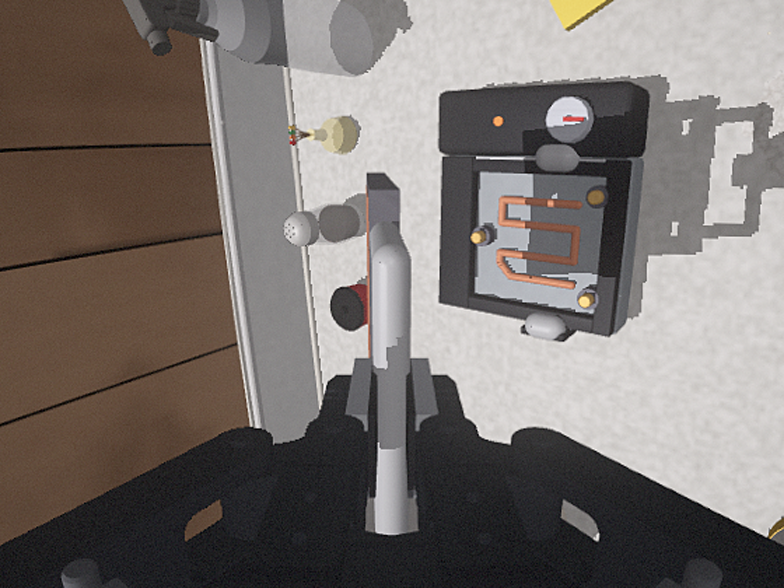

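```bash
cat >> h.py <<'E'
def platept(p,bar,e):
    X,Y=axes(); px=np.cos(e)*X-np.sin(e)*Zw; pz=-np.sin(e)*X-np.cos(e)*Zw; py=-Y
    p=np.asarray(p,float)-[-106,0,5]; return bar+p[0]*px+p[1]*py+p[2]*pz
E
python3 - <<'E'
from h import *
s=np.load("pics/w9_st.npz"); bar=s["eef_pos"]+6*s["eef_rot"][:,2]; print("bar",bar, G(-80,0,330))
for e in (.6,.7,.8,.9,1.0):
  print(e,[ (tuple(((proj("scene",platept(p,bar,e))-[150,40])*2.6).round()),tuple((proj("wrist",platept(p,bar,e),s)*1.4).round())) for p in ((65,55,0),(65,-55,0),(65,-55,10),(-65,-55,0))])
E
```

```text
bar [535.67266436 129.79740605 329.99510389] [535.66738646 129.80012114 330.        ]
0.6 [((np.float64(433.0), np.float64(210.0)), (np.float64(283.0), np.float64(175.0))), ((np.float64(387.0), np.float64(147.0)), (np.float64(293.0), np.float64(369.0))), ((np.float64(381.0), np.float64(156.0)), (np.float64(310.0), np.float64(367.0))), ((np.float64(281.0), np.float64(102.0)), (np.float64(346.0), np.float64(506.0)))]
0.7 [((np.float64(422.0), np.float64(224.0)), (np.float64(315.0), np.float64(175.0))), ((np.float64(377.0), np.float64(162.0)), (np.float64(322.0), np.float64(365.0))), ((np.float64(370.0), np.float64(170.0)), (np.float64(339.0), np.float64(364.0))), ((np.float64(279.0), np.float64(105.0)), (np.float64(357.0), np.float64(503.0)))]
0.8 [((np.float64(411.0), np.float64(238.0)), (np.float64(347.0), np.float64(174.0))), ((np.float64(366.0), np.float64(175.0)), (np.float64(351.0), np.float64(363.0))), ((np.float64(359.0), np.float64(182.0)), (np.float64(368.0), np.float64(362.0))), ((np.float64(277.0), np.float64(109.0)), (np.float64(368.0), np.float64(501.0)))]
0.9 [((np.float64(398.0), np.float64(251.0)), (np.float64(378.0), np.float64(174.0))), ((np.float64(354.0), np.float64(188.0)), (np.float64(379.0), np.float64(362.0))), ((np.float64(346.0), np.float64(194.0)), (np.float64(396.0), np.float64(362.0))), ((np.float64(274.0), np.float64(113.0)), (np.float64(380.0), np.float64(500.0)))]
1.0 [((np.float64(384.0), np.float64(263.0)), (np.float64(410.0), np.float64(174.0))), ((np.float64(341.0), np.float64(199.0)), (np.float64(408.0), np.float64(362.0))), ((np.float64(333.0), np.float64(205.0)), (np.float64(425.0), np.float64(363.0))), ((np.float64(271.0), np.float64(116.0)), (np.float64(391.0), np.float64(499.0)))]
```

Measured lean: the plate points 0.87 rad below horizontal, and scene and wrist views agree. Copper side is up, far edge at s9 (405,246). Lower it until the rear edge touches the rear rail.

```bash
python3 - <<'E'
from h import *
R=toolR(-1,-.65); e=.87
b=arcbar(e)
ctrl.move_l(tcp(b+35*Zw,R),R,vel=170)
hit=ctrl.move_l(tcp(b-6*Zw,R),R,vel=40,threshold=4)
s=sensors.read_state(); bar=s["eef_pos"]+6*s["eef_rot"][:,2]
print(s["t"],hit,s["force"].round(1),s["wrist_torque"].round(2),bar-b)
snap("scene","s10",(220,90,360,230),4)
st,d=snap("wrist","w10",f=1.4)
E
```

```text
21.3583 True [-1.9  0.8 -0.3] [0.2  0.73 0.1 ] [-2.86775184 -0.3839086   2.17689382]
```

View pics/s10.png

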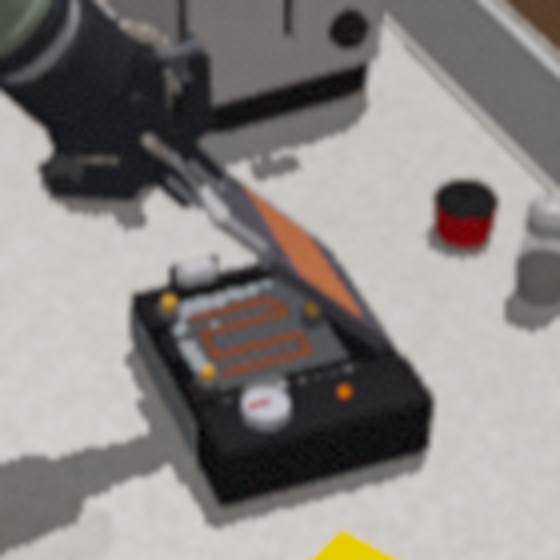

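View pics/w10.png

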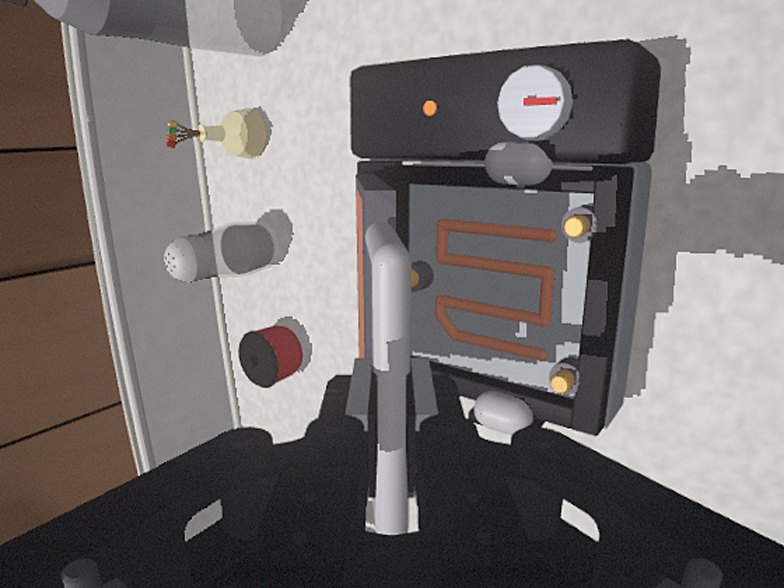

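Rear edge is on the rear rail (s10 at about (370,345)), ahead of the rear pin and clear of the roller and pod. Lay it down along the arc, stopping short of the pins to check alignment.

```bash
python3 - <<'E'
from h import *
for th,dx,be in ((.75,0,-.64),(.6,0,-.62),(.45,-.5,-.6),(.35,-.8,-.58),(.28,-.8,-.56)):
    R=toolR(-1,be); hit=ctrl.move_l(tcp(arcbar(th,dx),R),R,vel=80,threshold=22); s=sensors.read_state()
    bar=s["eef_pos"]+6*s["eef_rot"][:,2]
    print(th,round(s["t"],2),hit,s["force"].round(1),s["wrist_torque"].round(2),(bar-arcbar(th,dx)).round(1))
    if hit: break
snap("scene","s11",(220,90,360,230),4)
st,d=snap("wrist","w11",f=1.4); snap("top","t11",(170,110,290,230),5)
E
```

```text
0.75 21.85 False [-6.3  0.3  4.8] [-0.02  0.19 -0.07] [0.1 0.5 0.8]
0.6 22.32 False [-3.8  1.   0.9] [0.13 0.58 0.  ] [-1. -0. -1.]
0.45 22.79 False [-4.1  0.2  1.8] [0.05 0.23 0.04] [-0.7 -0.1 -0.8]
0.35 23.16 False [-0.8 -0.2  0.2] [0.06 0.12 0.04] [-0.5 -0.1 -0.8]
0.28 23.46 False [ 0.2 -0.4  0.6] [ 0.03 -0.06  0.08] [-0.1 -0.1 -0.5]
```

View pics/s11.png

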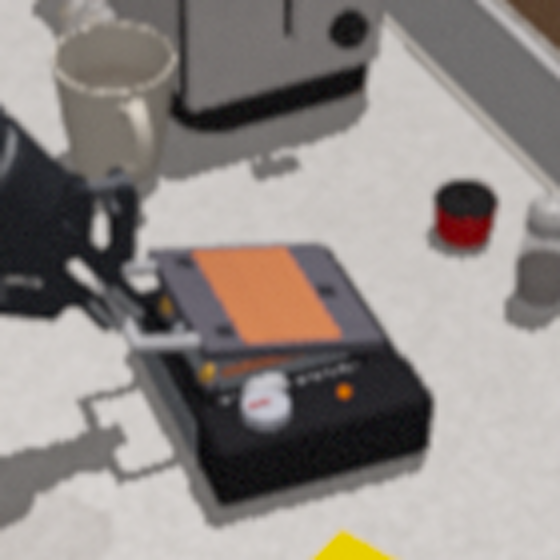

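View pics/w11.png

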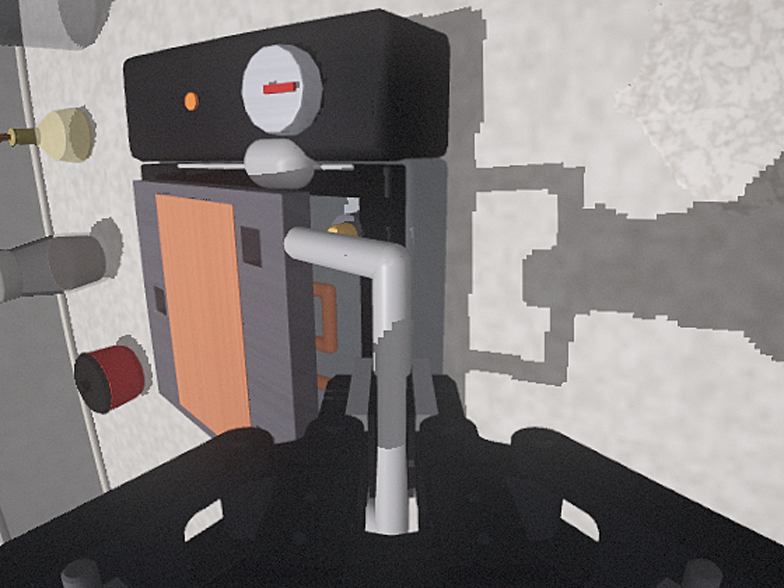

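View pics/t11.png

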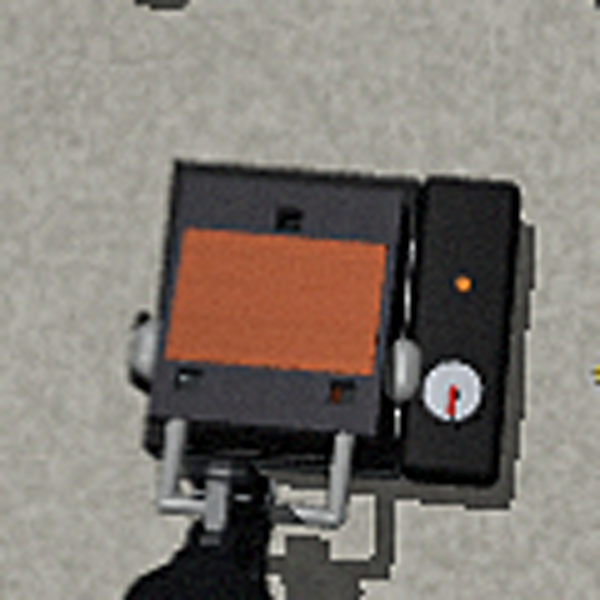

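```bash
python3 - <<'E'
from h import *
s=np.load("pics/w11_st.npz"); bar=s["eef_pos"]+6*s["eef_rot"][:,2]
def t(X): return ((proj("top",X)-[170,110]+.5)*5-.5).round(1)
w=lambda X:(proj("wrist",X,s)*1.4).round(1)
for e in (.24,.28,.32):
  print(e,[(t(platept(p,bar,e)),w(platept(p,bar,e))) for p in ((45,0,0),(-45,-37,0),(-45,37,0),(65,55,0),(65,-55,0),(-65,55,0))])
print([ (t(G(*p)),w(G(*p))) for p in ((45,0,58),(-45,37,58),(-45,-37,58))])
im=cv2.imread("pics/w11_raw.png")[80:320,80:300]; cv2.imwrite("pics/w11c.png",cv2.resize(im,None,fx=2.5,fy=2.5,interpolation=cv2.INTER_CUBIC))
E
```

```text
0.24 [(array([286.1, 225.3]), array([157.4, 305.4])), (array([186. , 387.7]), array([266.3, 457.3])), (array([340.4, 400.3]), array([250.3, 251.9])), (array([401.4, 198.3]), array([128.9, 182.2])), (array([181.2, 180.7]), array([156.3, 399.5])), (array([373.6, 442.6]), array([282.3, 198.1]))]
0.28 [(array([287.2, 230.7]), array([170. , 302.8])), (array([186.7, 389.3]), array([271.9, 454.6])), (array([340.7, 401.9]), array([256.8, 250.8])), (array([401.9, 204.6]), array([143.5, 181.3])), (array([183.1, 187.1]), array([169. , 395.6])), (array([373.8, 443.5]), array([286.9, 197.7]))]
0.32 [(array([288.3, 236.5]), array([182.5, 300.3])), (array([187.5, 391.2]), array([277.6, 452. ])), (array([341.1, 403.7]), array([263.4, 249.7])), (array([402.3, 211.4]), array([157.9, 180.5])), (array([185. , 193.9]), array([181.6, 391.8])), (array([374. , 444.5]), array([291.6, 197.3]))]
[(array([288.2, 239.1]), array([185.8, 300.3])), (array([196.2, 411.2]), array([339.3, 422.7])), (array([345.2, 423.4]), array([333.7, 238.5]))]
```

View pics/w11c.png

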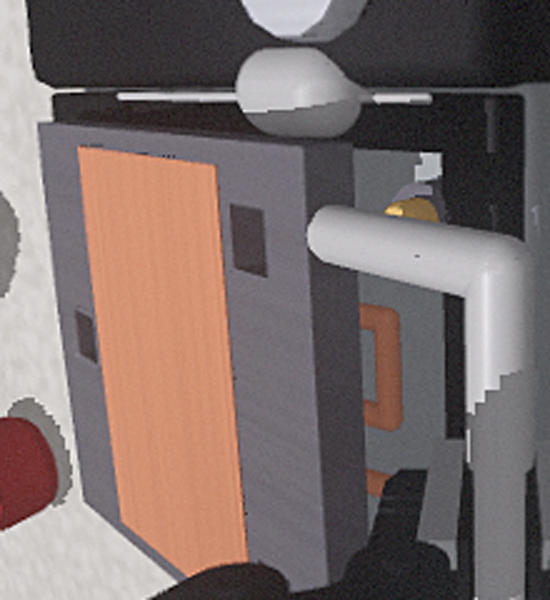

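```bash
python3 - <<'E'
from h import *
s=np.load("pics/w11_st.npz"); bar=s["eef_pos"]+6*s["eef_rot"][:,2]
def t(X): return ((proj("top",X)-[170,110]+.5)*5-.5).round(1)
w=lambda X:(proj("wrist",X,s)*1.4).round(1)
X,Y=axes()
print(bar,t(bar+35*Y),t(bar-35*Y),w(bar+35*Y),w(bar-35*Y),w(bar))
for k in (2,4,6): 
  b=bar+k*s["eef_rot"][:,2]; print(k,t(b+35*Y),t(b-35*Y),w(b-35*Y),w(b))
im=cv2.imread("pics/t11_raw.png")[175:230,190:260]; cv2.imwrite("pics/t11c.png",cv2.resize(im,None,fx=10,fy=10,interpolation=cv2.INTER_CUBIC))
d=np.load("pics/w11.npy")
for (u,v) in ((140,230),(185,250),(112,150),(190,160)): print((u,v),d[v,u],pix_d("wrist",u,v,d[v,u],s).round(1))
d=np.load("pics/t11.npy")
for (u,v) in ((225,165),(225,177),(215,165),(240,180),(215,186)): print((u,v),d[v,u],pix_d("top",u,v,d[v,u]).round(1))
E
```

```text
[516.92586205 131.4384845  101.78240869] [173.8 512.3] [322.4 524.6] [397.2 531.3] [398.3 291.3] [397.7 421.5]
2 [174.7 510.3] [323.  522.7] [398.2 289.2] [397.7 417.8]
4 [175.6 508.4] [323.5 520.7] [398.1 287.1] [397.6 414.1]
6 [176.4 506.5] [324.1 518.7] [398.  285.1] [397.5 410.6]
(140, 230) 214.95584 [629.2 121.3  76.5]
(185, 250) 181.7915 [581.8 124.4  86.9]
(112, 150) 224.03972 [654.5  75.   69.4]
(190, 160) 162.15602 [567.6  80.7  89.9]
(225, 165) 931.0476 [637.4 121.8  75.1]
(225, 177) 920.6594 [606.3 120.7  82.5]
(215, 165) 930.0158 [637.5 146.2  75.6]
(240, 180) 921.8944 [598.9  84.5  81.3]
(215, 186) 913.3793 [583.8 144.   87. ]
```

View pics/t11c.png

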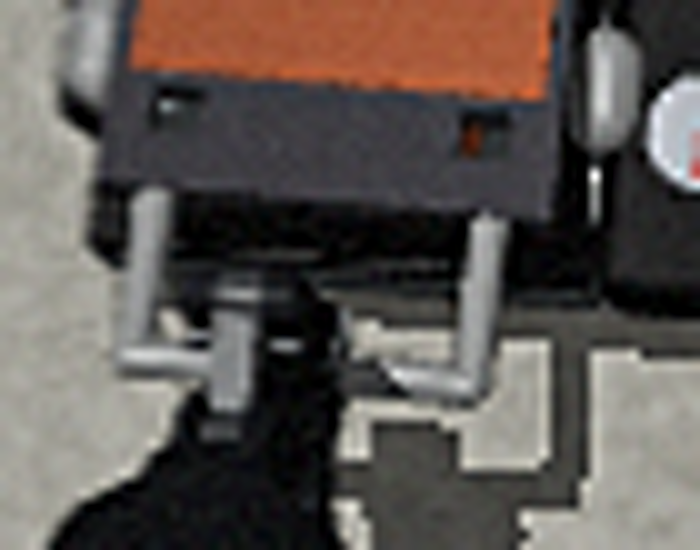

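```bash
python3 - <<'E'
from h import *
for w,obs in (("w9",((480,237),(587,300),(597,196))),("w10",(None,(563,381),(578,225)))):
  s=np.load(f"pics/{w}_st.npz")
  for p,o in zip(((45,0,58),(-45,37,58),(-45,-37,58)),obs): print(w,(proj("wrist",G(*p),s)*1.4).round(1),o)
for p in ((45,0,58),(-45,37,58),(-45,-37,58)):
  print("scene0",proj("scene",G(*p)).round(1), "scene s11",((proj("scene",G(*p))-[220,90])*4).round(1))
s=np.load("pics/w11_st.npz"); bar=s["eef_pos"]+6*s["eef_rot"][:,2]
X,Y=axes()
for k,dy in ((0,0),(6,0),(6,-2)):
  b=bar+k*s["eef_rot"][:,2]+dy*Y
  t=lambda X: ((proj("top",X)-[170,110]+.5)*5-.5).round(0)
  for p in ((45,0,0),(-45,-37,0),(-45,37,0)): print(k,dy,p,t(platept(p,b,.22)),(proj("wrist",platept(p,b,.22),s)*1.4).round(0),((proj("scene",platept(p,b,.22))-[220,90])*4).round(0))
E
```

```text
w9 [475.3 237.7] (480, 237)
w9 [583.5 301.7] (587, 300)
w9 [593.1 198. ] (597, 196)
w10 [403.  280.1] None
w10 [558.5 384.5] (563, 381)
w10 [573.  227.1] (578, 225)
scene0 [297.8 165.9] scene s11 [311.4 303.5]
scene0 [261.8 165.3] scene s11 [167.1 301. ]
scene0 [271.5 182.5] scene s11 [206.  369.9]
0 0 (45, 0, 0) [286. 223.] [151. 307.] [319. 284.]
0 0 (-45, -37, 0) [186. 387.] [263. 459.] [176. 258.]
0 0 (-45, 37, 0) [340. 400.] [247. 252.] [216. 326.]
6 0 (45, 0, 0) [287. 219.] [156. 303.] [323. 289.]
6 0 (-45, -37, 0) [188. 382.] [267. 450.] [181. 263.]
6 0 (-45, 37, 0) [342. 395.] [252. 249.] [221. 331.]
6 -2 (45, 0, 0) [291. 219.] [156. 299.] [324. 291.]
6 -2 (-45, -37, 0) [192. 382.] [267. 445.] [182. 265.]
6 -2 (-45, 37, 0) [346. 395.] [251. 243.] [222. 333.]
```

Checking all three cameras shows the bar has slid about 6 mm further down the pads, most likely when the grip was eased. So the plate sits about 5 mm too far back (slope 0.22 rad), with its rear on or near the pin. I'll correct the bar offset to 12 mm, lift, shift back and lower again.

```bash
cat >> h.py <<'E'
def tcp2(b,R,k=12.): return b-k*R[:,2]
def barpos(s,k=12.):
    b=s["eef_pos"]+k*s["eef_rot"][:,2]-C; X,Y=axes(); return np.array([b@X,b@Y,b[2]]).round(1)
E
python3 - <<'E'
from h import *
ctrl.gripper_to(4,100)
def rep(m):
    s=sensors.read_state(); print(m,round(s["t"],2),s["force"].round(1),s["wrist_torque"].round(2),barpos(s))
R=toolR(-1,-.56); rep("start")
s=sensors.read_state(); b=barpos(s)
ctrl.move_l(tcp2(G(b[0],0,b[2]+12),R),R,vel=60); rep("up")
ctrl.move_l(tcp2(G(-101.7,0,107),R),R,vel=60); rep("back")
hit=ctrl.move_l(tcp2(G(-101.7,0,91.5),R),R,vel=30,threshold=5); rep(hit)
snap("scene","s12",(220,90,360,230),4)
st,d=snap("wrist","w12",f=1.4); t,dt=snap("top","t12",(170,110,290,230),5)
for (u,v) in ((225,165),(225,177),(215,165),(240,180),(215,186)): print(pix_d("top",u,v,dt[v,u]).round(1))
E
```

```text
start 23.82 [1.5 0.3 0.1] [0.03 0.02 0.04] [-95.6  -0.   97. ]
up 24.18 [-0.1 -0.4 -2.5] [0.04 0.38 0.01] [-9.600e+01 -1.000e-01  1.091e+02]
back 24.43 [ 4.8 -0.4 -5.2] [-0.02 -0.11 -0.04] [-100.9    0.2  107.6]
True 24.68 [ 3.4  0.2 -3.6] [ 0.01 -0.01  0.07] [-101.5    0.   104.9]
[637.2 121.7  75.7]
[606.5 120.8  81.5]
[637.6 146.3  75.1]
[598.   84.1  86.7]
[583.4 143.6  90. ]
```

View pics/s12.png

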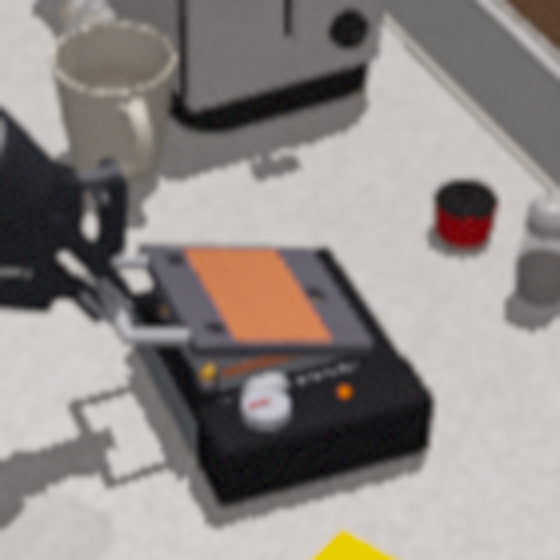

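View pics/w12.png

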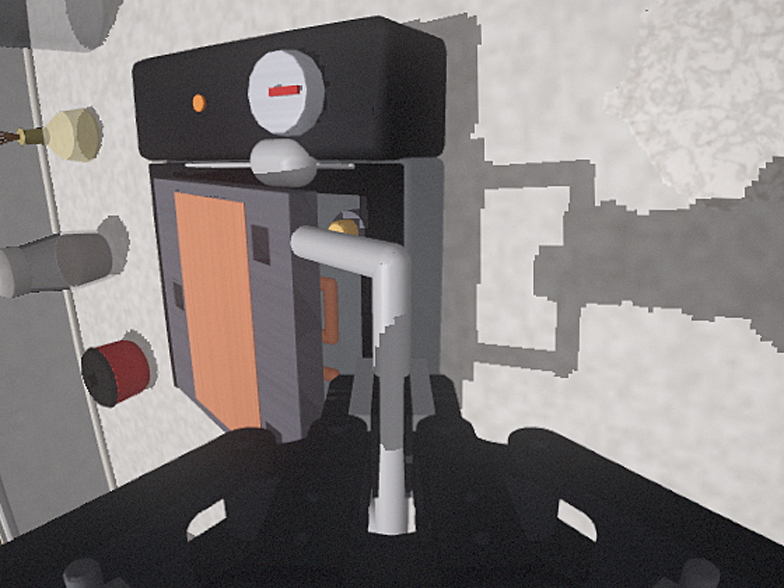

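View pics/t12.png

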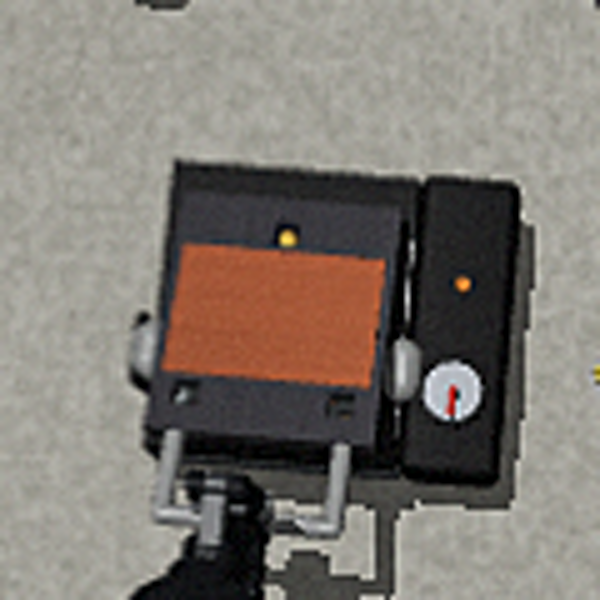

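```bash
python3 - <<'E'
from h import *
d=np.load("pics/top0.npy")
print("seated",[pix_d("top",u,v,d[v,u]).round(1) for u,v in ((212,160),(212,172),(240,172),(236,186),(220,190))])
for n in ("t11","t12"):
  d=np.load(f"pics/{n}.npy"); P=[]
  for u in range(208,244,2):
    for v in range(160,186,2):
      p=pix_d("top",u,v,d[v,u]); 
      X,Y=axes(); g=np.array([(p-C)@X,(p-C)@Y,p[2]])
      if 64<g[2]<110 and abs(g[1])<50: P.append(g)
  P=np.array(P); A=np.c_[P[:,:2],np.ones(len(P))]; c=np.linalg.lstsq(A,P[:,2],rcond=None)[0]
  r=P[:,2]-A@c; ok=abs(r)<2; c=np.linalg.lstsq(A[ok],P[ok,2],rcond=None)[0]
  print(n,len(P),c.round(3),"z at rear edge",c[0]*65+c[2], "res",np.std(r[ok]))
im=cv2.imread("pics/t12_raw.png")[140:235,195:260]; cv2.imwrite("pics/t12c.png",cv2.resize(im,None,fx=8,fy=6.3,interpolation=cv2.INTER_CUBIC))
im=cv2.imread("pics/w12_raw.png")[80:320,80:300]; cv2.imwrite("pics/w12c.png",cv2.resize(im,None,fx=2.5,fy=2.5,interpolation=cv2.INTER_CUBIC))
E
```

```text
seated [array([653.2, 156. ,  61.5]), array([622.8, 155.5,  62. ]), array([622.4,  86.3,  60.9]), array([587.8,  96.3,  58.6]), array([577.8, 135.5,  60.9])]
t11 234 [-0.235 -0.    79.992] z at rear edge 64.71655472599706 res 1.0293852850342378
t12 233 [-3.0200e-01  4.0000e-03  8.0589e+01] z at rear edge 60.944763340691765 res 1.0277270252108008
```

View pics/w12c.png

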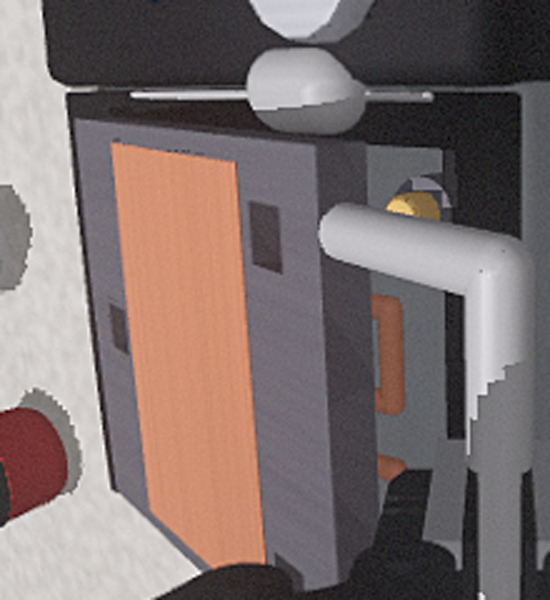

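Rear pin now shows inside the rear hole (t12 at (288,238)). The depth plane gives slope 0.30 with the rear edge on the rail, and +4 N in x says the hole's rear wall bears on the pin. So I shift about 1 mm rearward and continue down with force feedback.

```bash
python3 - <<'E'
from h import *
def rep(m):
    s=sensors.read_state(); X,_=axes(); fx=s["force"]@X
    print(m,round(s["t"],2),round(fx,1),s["force"].round(1),s["wrist_torque"].round(2),barpos(s)); return fx,s["force"][2]
dx=-3.2
for th,be in ((.28,-.56),(.23,-.55),(.18,-.54),(.14,-.53),(.1,-.52)):
    R=toolR(-1,be)
    hit=ctrl.move_l(tcp2(arcbar(th,dx),R),R,vel=40,threshold=12)
    fx,fz=rep((th,round(dx,2),hit))
    if hit or fz>10: break
    dx+=.15
    if fx>2.5: dx+=.5
    if fx<-2.5: dx-=.5
snap("scene","s13",(220,90,360,230),4)
t,dt=snap("top","t13",(170,110,290,230),5); snap("wrist","w13",f=1.4)
E
```

```text
(0.28, -3.2, False) 25.07 0.5 [ 0.5 -0.3 -1.3] [0.07 0.27 0.01] [-101.8   -0.2  101.4]
(0.23, -3.05, False) 25.43 -1.4 [-1.3  1.1 -0.3] [0.05 0.2  0.04] [-103.6   -0.    93.5]
(0.18, -2.9, False) 25.79 -1.2 [-1.2  0.   0.9] [ 0.06 -0.16  0.01] [-1.05e+02  1.00e-01  8.56e+01]
(0.14, -2.75, False) 26.11 0.7 [ 0.8  0.3 -3.1] [0.09 0.77 0.06] [-107.7   -0.5   77.3]
(0.1, -2.6, False) 26.43 -1.5 [-1.5  0.5 -2.2] [0.11 0.69 0.09] [-1.077e+02 -1.000e-01  7.140e+01]
```

View pics/t13.png

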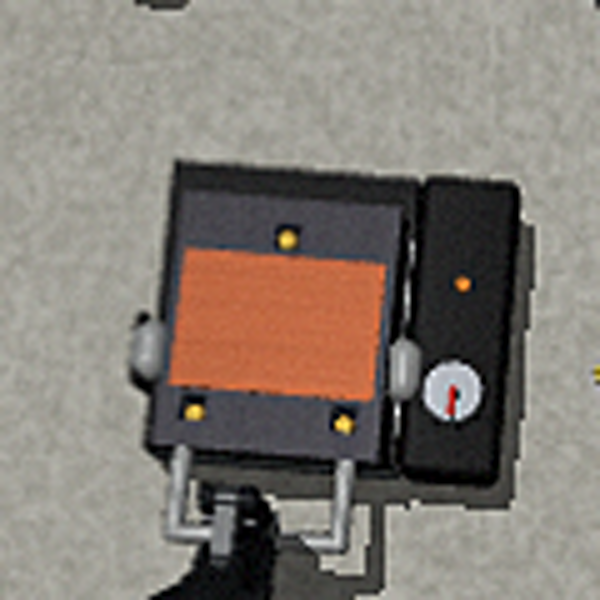

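View pics/w13.png

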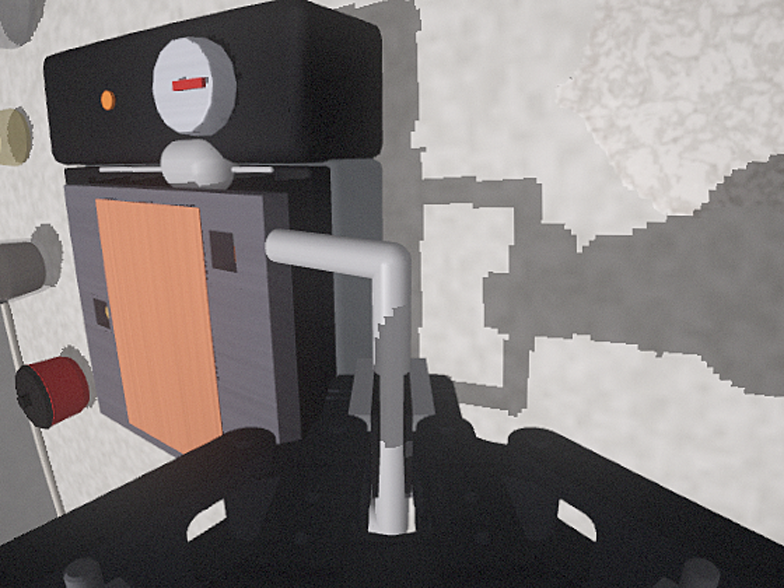

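t13 shows all three pins in their holes: (288,240), (195,411) and (344,424). Keep lowering.

```bash
python3 - <<'E'
from h import *
def rep(m):
    s=sensors.read_state(); X,_=axes(); fx=s["force"]@X
    print(m,round(s["t"],2),round(fx,1),s["force"].round(1),s["wrist_torque"].round(2),barpos(s)); return fx,s["force"][2]
dx=-2.5
for th,be in ((.07,-.51),(.04,-.5),(.02,-.5),(0.005,-.5)):
    R=toolR(-1,be)
    hit=ctrl.move_l(tcp2(arcbar(th,dx),R),R,vel=30,threshold=12)
    fx,fz=rep((th,round(dx,2),hit))
    if hit or fz>9: break
    if fx>2.5: dx+=.4
    if fx<-2.5: dx-=.4
t,dt=snap("top","t14",(170,110,290,230),5); snap("scene","s14",(220,90,360,230),4)
X,Y=axes()
P=[]
for u in range(208,244,2):
    for v in range(160,190,2):
      p=pix_d("top",u,v,dt[v,u]); g=np.array([(p-C)@X,(p-C)@Y,p[2]])
      if 55<g[2]<90 and abs(g[1])<50 and abs(g[0])<58: P.append(g)
P=np.array(P); A=np.c_[P[:,:2],np.ones(len(P))]; c=np.linalg.lstsq(A,P[:,2],rcond=None)[0]; print(c.round(3))
E
```

```text
(0.07, -2.5, False) 26.89 -1.4 [-1.3  1.3  1. ] [0.1  0.36 0.2 ] [-107.1    0.3   67.4]
(0.04, -2.5, False) 27.21 0.1 [0.2 1.5 2.3] [ 0.03 -0.16  0.09] [-107.     0.3   62.6]
(0.02, -2.5, False) 27.48 1.1 [1.2 0.6 3.3] [ 0.04 -0.48  0.07] [-107.     0.3   59.4]
(0.005, -2.5, False) 27.73 4.1 [ 4.2 -0.   0.6] [-0.01 -0.7   0.17] [-107.6    0.2   56.3]
[-5.0000e-03 -3.0000e-03  6.1006e+01]
```

View pics/t14.png

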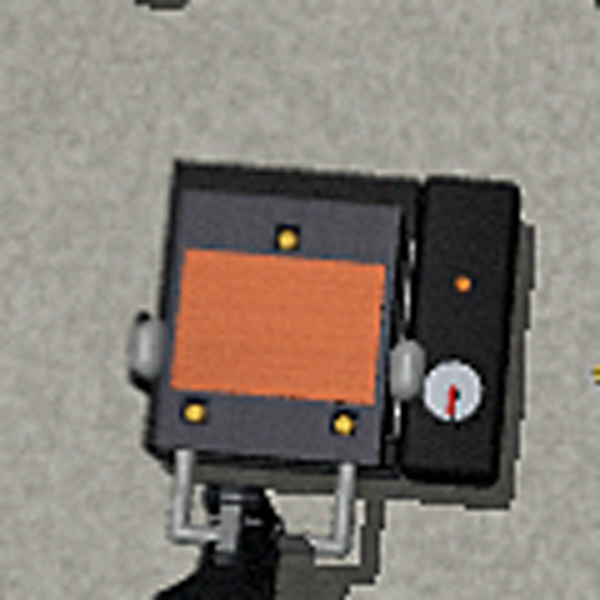

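View pics/s14.png

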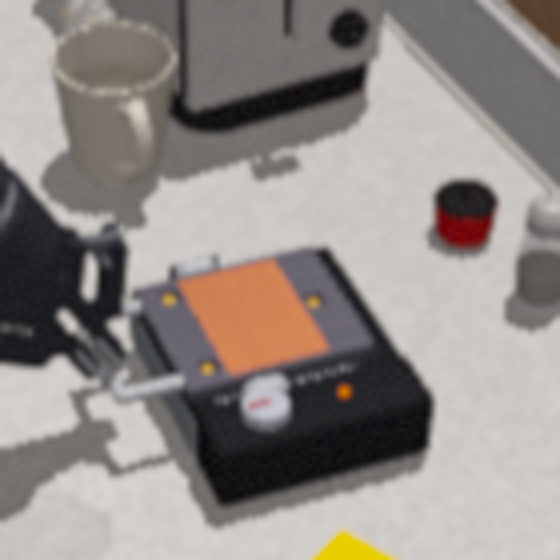

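The plate is now level; the plane fit reads 61.0 mm against 60.8 for the seated plate at the start. Pins are centred in the holes. Release gently, retreat and re-measure.

```bash
cat >> h.py <<'E'
def plane(dt):
    X,Y=axes();P=[]
    for u in range(208,244,2):
        for v in range(158,192,2):
            p=pix_d("top",u,v,dt[v,u]); g=np.array([(p-C)@X,(p-C)@Y,p[2]])
            if 52<g[2]<90 and abs(g[1])<50 and abs(g[0])<58: P.append(g)
    P=np.array(P); A=np.c_[P[:,:2],np.ones(len(P))]; c=np.linalg.lstsq(A,P[:,2],rcond=None)[0]
    r=abs(P[:,2]-A@c)<3; return np.linalg.lstsq(A[r],P[r,2],rcond=None)[0].round(4),len(P)
E
python3 - <<'E'
from h import *
print("seated0",plane(np.load("pics/top0.npy")),"t14",plane(np.load("pics/t14.npy")))
ctrl.gripper_to(12,40); ctrl.hold(.1); ctrl.gripper_to(24)
s=sensors.read_state(); print(s["t"],s["grip_width"],s["force"].round(1))
R=s["eef_rot"]; ctrl.move_l(s["eef_pos"]-R[:,2]*80,vel=120)
s=sensors.read_state(); print(s["t"],s["force"].round(1))
t,dt=snap("top","t15",(170,110,290,230),5); print(plane(dt))
for y in (2.75,2.6): 
  R=toolR(1,0,y)
  for p in (G(-8,0,85.5),G(-8,0,150)): print(ctrl.solve_ik(p,R))
E
```

```text
seated0 (array([-1.10000e-03,  8.80000e-03,  6.12007e+01]), 304) t14 (array([-3.80000e-03, -5.70000e-03,  6.09801e+01]), 305)
28.4333 24.09636790509456 [ 0.2 -0.1  0.3]
29.25 [ 0.7 -0.3  1. ]
(array([-2.10000e-03,  5.30000e-03,  6.10574e+01]), 304)
[ 6.07343083e-02  4.80932398e-01  1.55844479e+00 -4.44089210e-16
  1.10221546e+00 -2.59876569e+00]
[ 6.07343083e-02  4.00282583e-01  1.52286286e+00 -4.44089210e-16
  1.21844721e+00 -2.59876569e+00]
[ 6.07343083e-02  4.80932398e-01  1.55844479e+00 -4.44089210e-16
  1.10221546e+00 -2.44876569e+00]
[ 6.07343083e-02  4.00282583e-01  1.52286286e+00 -4.44089210e-16
  1.21844721e+00 -2.44876569e+00]
```

View pics/t15.png

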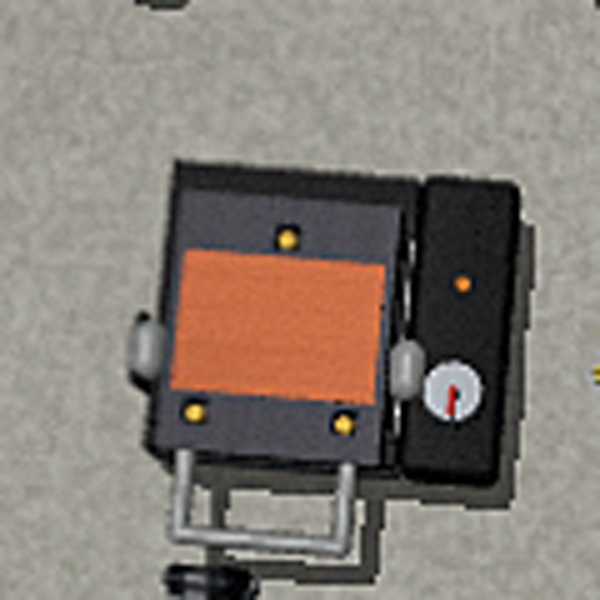

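The plate sits level at 61.1 mm against 61.2 at the start, so it appears home. I'll press it from above with closed fingertips (about 28 N) at the centre, front and rear to make sure.

```bash
python3 - <<'E'
from h import *
s=sensors.read_state(); R=toolR(1,0,2.6)
ctrl.move_l(s["eef_pos"]+[0,0,60],vel=150)
ctrl.gripper_to(0,40)
ctrl.move_ptp(G(-12,0,150),R)
for x in (-12,-38,30):
    ctrl.move_l(G(x,0,100),R,vel=120)
    hit=ctrl.move_l(G(x,0,78),R,vel=25,threshold=25)
    s=sensors.read_state(); print(x,s["t"],hit,s["force"].round(1),"tip z",s["eef_pos"][2]-25)
    ctrl.move_l(G(x,0,100),R,vel=80)
ctrl.move_l(G(-60,0,260),R,vel=200)
ctrl.gripper_to(60)
ctrl.hold(.2)
snap("wrist","w16",f=1.4)
ctrl.move_ptp(G(-220,60,300),R)
t,dt=snap("top","t16",(170,110,290,230),5); print(plane(dt),t["t"]); snap("scene","s16",f=1.4)
E
```

```text
-12 32.0917 True [-0.1  0.8  4.2] tip z 60.12648425766133
-38 33.4583 True [-0.5 -0.3  3.4] tip z 60.10822283312059
30 35.2 True [-0.4 -0.   4.1] tip z 60.126400152463745
(array([1.20000e-03, 6.00000e-03, 6.06864e+01]), 304) 38.2
```

View pics/t16.png

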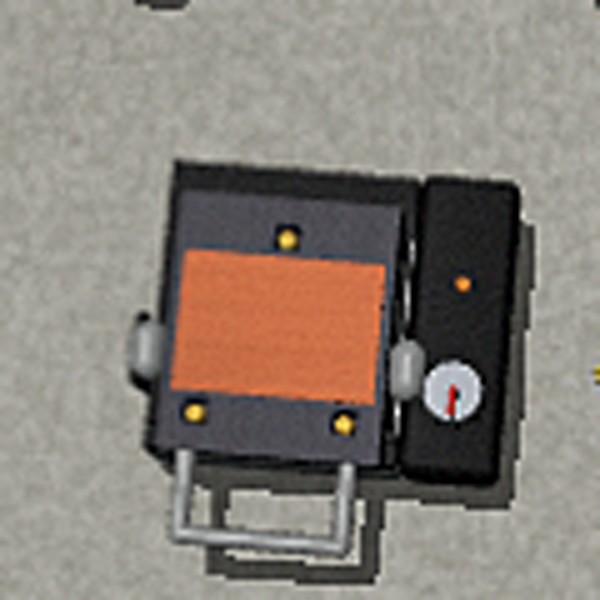

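View pics/s16.png

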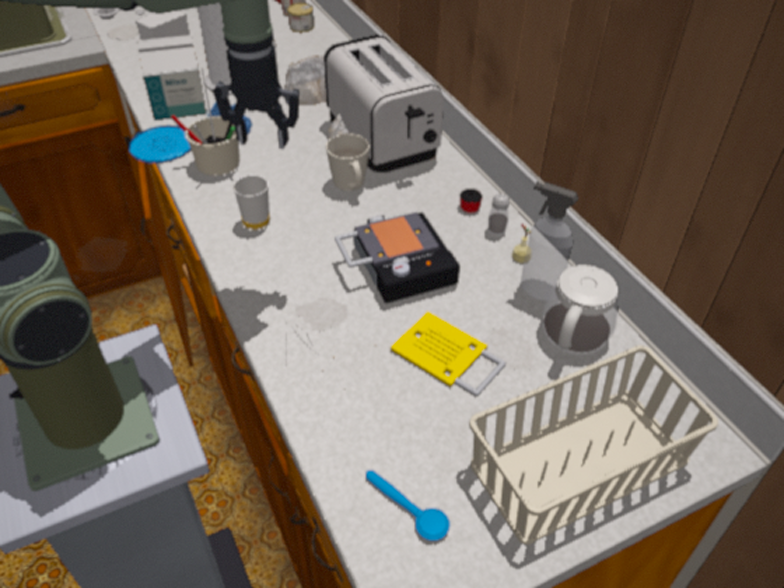

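View pics/w16.png

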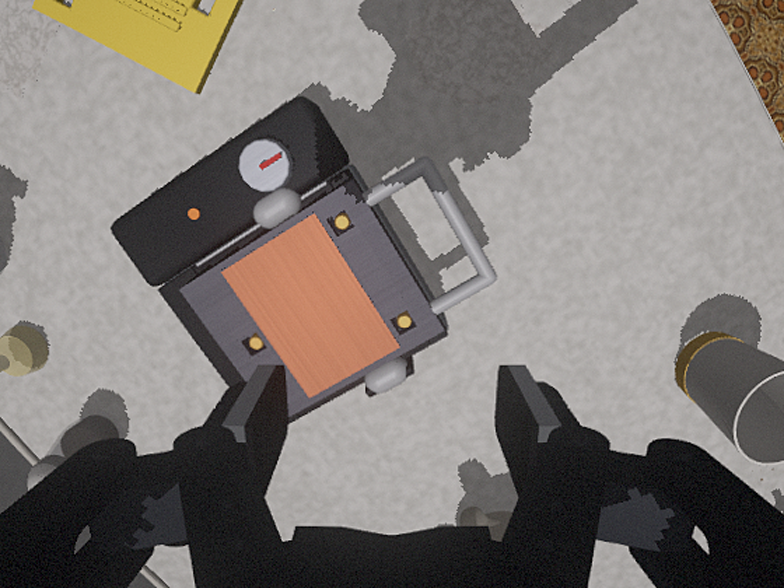

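t16 and w16 show the smooth copper side up, all three pins in their holes and the handle at the front. The fingertips met the plate at 60.1 mm at all three spots, so it is fully home. In s16 the mug, cup and brush stand as before.

```bash
python3 - <<'E'
from plant import ctrl,sensors
ctrl.finish_job(); print(sensors.read_state()["t"])
E
```

```text
the job is handed in; nothing more can be done
the job is handed in; nothing more can be done
```

The plate is back on the grill smooth side up, on all three pins, with the handle at the front. I handed it in at about 38 s of the 59 s allowed.

**What I did:** I lifted the metal plate by its handle bar and eased the grip so it swung down to hanging. I then gave it a half turn, set its rear edge on the rear rail, laid it down along an arc onto the pins, and pressed it.

**Last checks:**
- **Seating:** the closed fingertips met the plate at 60.1 mm at the centre, front and rear spots, each press stopping at a 25 N change in force. The top camera's depth fit shows it level at 60.7 mm, where the ribbed side read 61.2 mm before I started.
- **Pins and handle:** the top and wrist pictures show all three pins in their holes and the handle sticking out at the front.
- **Bystanders:** the mug, cup and brush look unmoved in the last scene picture. I judged this by eye and did not measure it.

**What went wrong or disagreed:**
- The plate stayed level in the grip until I opened the jaws slightly. It then swung down in one go, still held by the bar and clear of everything.
- The bar slid about 6 mm in the pads, most likely at that moment. The first lay-down was therefore about 5 mm too far back and caught on the rear pin, so I lifted it, shifted it and laid it down again.
- With the gripper turned the other way round, the wrist camera and arm positions disagreed with the earlier fit by 2–3 mm along the grill. I used the force readings and the top camera for the final fit.

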